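Kit the repair parts into their shaped nests

ROBOT

A 6-joint arm with a two-finger parallel gripper is mounted at the origin on the work surface. World frame = base frame: x ahead of the robot, y to its left, z up, the work surface at z = 0. Lengths are in mm, angles in rad, forces in N, time in s.
With the tool pointing down it reaches from about 275 to 750 mm from the base axis. Payload 10.2 kg.
Tool frame: the origin (TCP) lies midway between the tips of the shut fingers; the grasp point (between the pads) lies 19 mm behind it (ctrl.hold_point_z is the distance from the TCP to the grasp point, in mm); z points along the fingers, y is the direction in which the jaws open and shut (so a half turn about z gives the same grasp; the last joint's range is limited). The gripper opens to 85 mm and grips with 20 to 120 N. Pads are 22 mm wide; open, the fingers measure 114 mm over their backs; the gripper's body (76 mm by 85 mm) begins 54 mm behind the grasp point. The pads swing forward as they close: fully open they stand 13 mm farther back than shut.
Start: joints at [-1.561, 0.313, 1.498, -0, 1.331, -0.223], TCP at [121.105, -510.847, 200.594] pointing down, gripper open.
Joint ranges: [-2.94, 2.94], [-0.97, 2.17], [0.19, 2.56], [-1.23, 4.37], [0.02, 3.11], [-2.88, 2.88]. Speed limits (rad/s): [2.39, 2.39, 3.01, 3.14, 3.14, 3.14].

INTERFACE

Orientations are given as a unit quaternion [w, x, y, z].
In Python, from rig import ctrl, capture, get_calibration, ticket, search_frame, outline_of gives the robot as it stands. The module is installed in compiled form; this text tells all that it offers.
- The arm moves only by the tool servo_tool, never from a script. Its argument "motion" is a list of rows, each an object with "dr": the turn, a rotation vector about the tool's x, y, z in units of 10 degrees (1.0 is 10 degrees), a list of three; "delta_pos": the shift along the tool's x, y, z in units of 50 mm (1.0 is 50 mm), a list of three; "hand": the opening, from 0 (shut) to 1 (fully open). In form: [{"dr": [ax, ay, az], "delta_pos": [x, y, z], "hand": hand}, ...]. A call has 1 to 20 rows; each row shifts and turns the pose as measured when the row begins, along the tool's axes as they then stand; what a row does not reach is not made up. A row lasts 1/8 s, in which the tool goes at most 62.5 mm and 10.7 degrees, less where a joint would pass 70% of its speed; a pose out of reach is approached as far as the arm can. A call is refused whole if a number of a shift passes 1 or a number of a turn 1, either way. A call with a gripper value outside its range is refused whole. The fingers move at their own pace and stop on an object; "squeeze" is the grip in N (left out, the last holds). Time passes only in rows, so rows that do not move let the fingers close. It gives the time, the measured TCP pose, the force and the opening at its end, in the units of the state.
- ctrl.sense(): the state, without advancing time (a new reading comes with each control period).
- capture(name): name is "scene" or "top" or "wrist"; returns (picture, depth): 400x640x3 uint8, red, green, blue; 400x640 float32, mm along the optical axis (not along the pixel's ray), 0 where there is no reading.
- get_calibration(name): a dict with "camera_matrix" (3x3 intrinsics, pixels), "distortion" ([k1, k2, p1, p2, k3] as OpenCV has them; the pictures are not rectified), "T" (4x4, takes a point from camera to world coordinates). Camera axes: x right, y down, z forward; pixel columns grow to the right and rows downward; lengths in mm; the calibration is good to about 2 mm. A picture is of the moment at which its call begins: read the wrist's pose just before it. get_calibration takes no time and is no camera call; for the wrist camera it gives the pose at the moment of the call.
- ticket.finish_job(): hands the job in, once; it reports no verdict.
Trained networks look in the newest picture that a camera, given by its name, has taken for a name from the list of things; names that differ only in an ending like _2 or _b are one class to them, and where a whole thing is asked for, a point or a joint stands for the part that bears it (a point fixed in the world has none). Each returns a list of dicts, best first, with "score" (0 to 1); they miss things now and then, are a little off and sometimes report something else, mostly with a low value. They report only what shows in the picture. A call takes as long as a camera call. They do not tell look-alikes from the thing itself.
- search_frame(camera, label): "bbox" ([left, top, right, bottom] in pixels, round what is visible of it).
- outline_of(camera, label): "pixels" (400x640 bool, what is visible of it) and "bbox" ([left, top, right, bottom] in pixels, round what is visible of it).
The state is a dict: "time_s": time; "joints": joint angles; "dq": joint speeds; "tau": joint torques, N m; "eef_pos": TCP position; "ee_rot": TCP orientation; "force": force on the tool from outside, world axes, zero at the start; "wrist_torque": the same for the moment, N m; "grip_width": opening from 0.0 (shut) to 1.0 (fully open).
Only numpy, scipy, OpenCV 4.12 (cv2) and the standard library are available. Lean on these libraries where they do the work, as an engineer would, in place of code of your own. Each camera call takes 0.05 s, during which the arm holds its last target.

TASK

Lay out the repair kit: put each of the four loose parts - the steel bearing, the brass hex nut, the red block and the copper coupling - into the bench nest made to its shape, the bearing over its post. Set each one down (do not drop it) so that it lies flat on the nest's floor, upright as it stood at the start, and let go of it. Leave the green can and the white sealant bottle standing where they are.

Things in the scene. Friction and masses are not known exactly. Their poses are not given: they have to be found in the camera images.
- bearing_mid (a point): Centre, half-way up, of the loose ball bearing: a steel ring with a black seal ring on its top face, 52 mm outside diameter, 25 mm bore (open right through), 21 mm high, lying flat on the bench; z up. About 0.2 kg.
- nut_mid (a point): Centre, half-way up, of the loose brass hexagon nut: 46 mm across flats, 53 mm across corners, 30 mm high, lying flat; the bore shows as a black disc on top. z up; its flats face along its x axis and every 60 degrees from it. About 0.3 kg.
- block_mid (a point): Centre, half-way up, of the loose red spacer block with two black holes on top: 60 mm along its x, 40 mm along its y, 30 mm high, lying flat; z up. About 0.2 kg.
- coupling_mid (a point): Centre, half-way up, of the loose copper pipe coupling: a tube standing upright, 34 mm outside diameter, 26 mm bore, 48 mm high; z up. About 0.12 kg.
- nest_bearing: The bearing's nest: round with a blue floor, 68 mm inside the rim, with a steel post in its middle, 10 mm in diameter and 14 mm high above the floor, that goes up into the bearing's bore. It is fixed to the bench; origin: centre of its underside, z up. Its inside floor is 4 mm above the bench and its black rim, 6 mm thick, stands 6 mm above that floor (10 mm above the bench).
- nest_nut: The nut's nest: hexagonal with a yellow floor, 62 mm across flats inside the rim; the flats face along its x axis and every 60 degrees from it. The nut has 8 mm of room all round and goes in at any yaw. It is fixed to the bench; origin: centre of its underside, z up. Its inside floor is 4 mm above the bench and its black rim, 6 mm thick, stands 6 mm above that floor (10 mm above the bench).
- nest_block: The red block's nest: rectangular with a white floor, 76 mm along its x and 56 mm along its y inside the rim; the block goes in lengthwise (either way round) with 8 mm of room all round. It is fixed to the bench; origin: centre of its underside, z up. Its inside floor is 4 mm above the bench and its black rim, 6 mm thick, stands 6 mm above that floor (10 mm above the bench).
- nest_coupling: The coupling's nest: the small round one with an orange floor and no post, 50 mm inside the rim; the coupling stands upright in it. It is fixed to the bench; origin: centre of its underside, z up. Its inside floor is 4 mm above the bench and its black rim, 6 mm thick, stands 6 mm above that floor (10 mm above the bench).
- can: Bystander: loose green can with a red cap, 52 mm in diameter, 120 mm tall, standing. Origin: centre of its underside. Not to be moved or knocked over.
- sealant: Bystander: loose white sealant bottle with a black cap, 48 mm in diameter, 100 mm tall, standing. Origin: centre of its underside. Not to be moved or knocked over.
There are look-alikes about, which are no part of the job. Of the things like the part that bears block_mid, leave any that is blue or turquoise; of the rest the larger one is meant.

How it is judged (in metres and radians):
At the end, for the whole second after the job is handed in: Each part rests in its own nest: within 13 mm of its centre line, at most 4 mm above fully down, upright within 0.12 rad, at rest (under 0.02 m/s), clear of the fingers; can and bottle upright within 0.3 rad and within 30 mm of where they stood (horizontal distance between bearing_mid and nest_bearing below 0.013 m and z of bearing_mid in the frame of nest_bearing below 0.0185 m and angle between each of bearing_mid, nut_mid, block_mid, coupling_mid's own z axis and vertical below 0.12 rad and linear speed of each of bearing, nut, block, coupling below 0.02 m/s and contact force between each of bearing, nut, block, coupling and the fingers below 0.1 N and horizontal distance between nut_mid and nest_nut below 0.013 m and z of nut_mid in the frame of nest_nut below 0.023 m and horizontal distance between block_mid and nest_block below 0.013 m and z of block_mid in the frame of nest_block below 0.023 m and horizontal distance between coupling_mid and nest_coupling below 0.013 m and z of coupling_mid in the frame of nest_coupling below 0.032 m and angle between each of can, sealant's own z axis and vertical below 0.3 rad and distance of each of can, sealant from where it was at the start of the episode below 0.03 m); the robot touches nothing.
It fails at once if a part is dropped into its nest (arrives at over 0.6 m/s, a fall of about 18 mm) ((horizontal distance between bearing_mid and nest_bearing below 0.02 m and z of bearing_mid in the frame of nest_bearing below 0.0225 m and linear speed of bearing above 0.6 m/s) or (horizontal distance between nut_mid and nest_nut below 0.02 m and z of nut_mid in the frame of nest_nut below 0.027 m and linear speed of nut above 0.6 m/s) or (horizontal distance between block_mid and nest_block below 0.02 m and z of block_mid in the frame of nest_block below 0.027 m and linear speed of block above 0.6 m/s) or (horizontal distance between coupling_mid and nest_coupling below 0.02 m and z of coupling_mid in the frame of nest_coupling below 0.036 m and linear speed of coupling above 0.6 m/s)).
It fails at once if the green can is knocked over or pushed away (over 0.3 rad, or 30 mm) (not (angle between can's own z axis and vertical below 0.3 rad and distance of can from where it was at the start of the episode below 0.03 m)).
It fails at once if the white sealant bottle is knocked over or pushed away (over 0.3 rad, or 30 mm) (not (angle between sealant's own z axis and vertical below 0.3 rad and distance of sealant from where it was at the start of the episode below 0.03 m)).
It also fails if it takes over 102 s, if anything falls off the work surface, if the arm or the gripper's body presses on something with over 40 N, if the wrist force passes 120 N, or if a joint passes its speed limit or range.

## Working session

There is one attempt and no reset: what is moved stays moved. The work goes in short steps, Python scripts to look and compute and a tool call to move; the robot and the scene stay as the last step left them, time stands still between calls to the robot, and variables do not carry over. Pictures are saved under pics/ and viewed, and the job is handed in when it is done.

Besides the shell and the picture viewer there is one more tool, called after "Request:" as name(argument=value, ...) on one line, values as JSON. servo_tool: Moves the arm, as the interface text tells. Its arguments: {"type":"object","properties":{"motion":{"type":"array"},"squeeze":{"type":"number"}},"required":["motion"]}

```bash
mkdir -p pics; ls; python3 - <<'E'
from rig import ctrl, capture, get_calibration
import cv2,numpy as np
print(ctrl.sense())
for n in ("scene","top"):
    p,d=capture(n); cv2.imwrite(f"pics/{n}0.png",p[:,:,::-1]); np.savez(f"{n}0.npz",p=p,d=d)
    c=get_calibration(n); print(n,c)
E
```

```text
pics
{'time_s': 0.0, 'joints': array([-1.56138207e+00,  3.13428412e-01,  1.49848092e+00, -5.24506460e-06,
        1.33100442e+00, -2.23404986e-01]), 'dq': array([ 1.45302710e-04, -3.38656605e-04,  1.60452255e-03, -4.96321779e-04,
        3.56866293e-05,  5.30320125e-04]), 'tau': array([ 1.20403911e-04, -4.12271261e+01, -2.59742600e+01, -2.06619329e-04,
        4.17665608e-03, -1.50545816e-06]), 'eef_pos': array([ 121.10996619, -510.51597911,  200.0296529 ]), 'ee_rot': array([-6.57042453e-04,  9.93231759e-01,  1.16147479e-01,  6.80082663e-05]), 'force': array([-1.01595023, -0.44056215,  0.69683917]), 'wrist_torque': array([-0.00629023,  0.00308362, -0.02848002]), 'grip_width': 0.9988301695705716}
scene {'camera_matrix': array([[369.76727548,   0.        , 320.84971661],
       [  0.        , 369.76727548, 199.48485912],
       [  0.        ,   0.        ,   1.        ]]), 'distortion': array([7.19272906e-05, 0.00000000e+00, 0.00000000e+00, 0.00000000e+00,
       0.00000000e+00]), 'T': array([[-5.23890973e-01,  5.10009512e-01, -6.82223238e-01,
         1.10064766e+03],
       [ 8.51785
[... 152 characters left out ...]
,
       [ 0.00000000e+00,  0.00000000e+00,  0.00000000e+00,
         1.00000000e+00]])}
top {'camera_matrix': array([[460.35058999,   0.        , 318.94161147],
       [  0.        , 460.35058999, 199.27851873],
       [  0.        ,   0.        ,   1.        ]]), 'distortion': array([-0.07752343,  0.        ,  0.        ,  0.        ,  0.        ]), 'T': array([[-7.60811671e-03, -9.91022964e-01,  1.33475100e-01,
         3.49489759e+02],
       [-9.99816137e-01,  5.18938462e-03, -1.84597617e-02,
         1.75268338e+01],
       [ 1.76013941e-02, -1.33591003e-01, -9.90880232e-01,
         1.05603104e+03],
       [ 0.00000000e+00,  0.00000000e+00,  0.00000000e+00,
         1.00000000e+00]])}
```

View pics/top0.png

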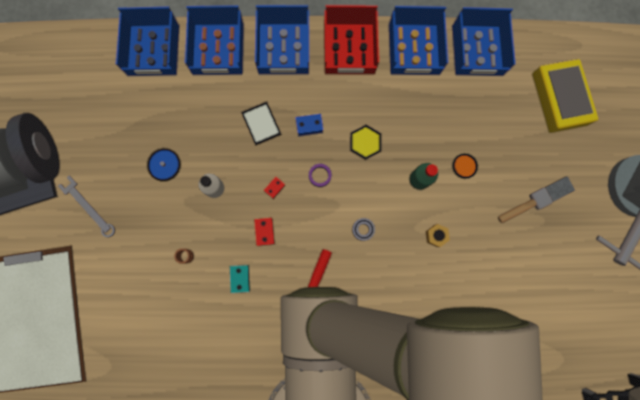

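View pics/scene0.png

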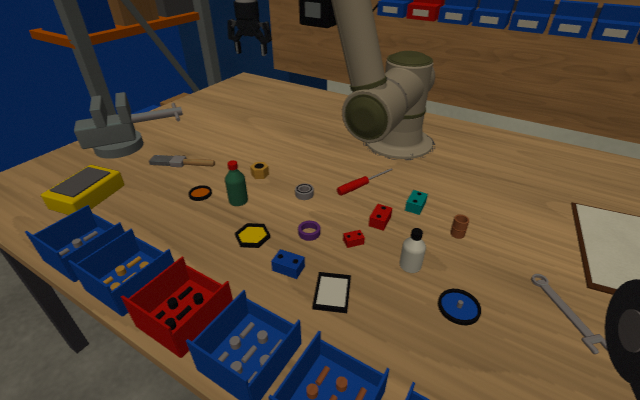

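```bash
cat > h.py <<'E'
import numpy as np,cv2
from rig import ctrl,capture,get_calibration,outline_of,search_frame
def cloud(d,c):
    h,w=d.shape
    u,v=np.meshgrid(np.arange(w),np.arange(h))
    pts=np.stack([u,v],-1).reshape(-1,1,2).astype(np.float64)
    n=cv2.undistortPoints(pts,c["camera_matrix"],c["distortion"]).reshape(h,w,2)
    P=np.dstack([n[...,0]*d,n[...,1]*d,d])
    return P@c["T"][:3,:3].T+c["T"][:3,3]
def rayz(uv,z,c):
    n=cv2.undistortPoints(np.array(uv,float).reshape(-1,1,2),c["camera_matrix"],c["distortion"]).reshape(-1,2)
    R=np.c_[n,np.ones(len(n))]@c["T"][:3,:3].T; o=c["T"][:3,3]
    t=(z-o[2])/R[:,2]
    return o+R*t[:,None]
E
python3 - <<'E'
from h import *
c=get_calibration("top")
p,d=capture("top")
P=cloud(d,c)
ok=d>0
print("table z",[np.round(P[y,x],1) for x,y in ((300,210),(200,220),(420,110),(480,200))])
for l in ["bearing_mid","nut_mid","block_mid","coupling_mid","nest_bearing","nest_nut","nest_block","nest_coupling","can","sealant"]:
    for r in outline_of("top",l):
        m=r["pixels"]; q=P[m&ok]
        if len(q)==0: print(l,r["bbox"],r["score"]);continue
        zt=np.percentile(q[:,2],90)
        t=q[q[:,2]>zt-6]
        uv=np.argwhere(m)[:,::-1]
        (rc,sz,an)=cv2.minAreaRect(t[:,:2].astype(np.float32))
        print(l,round(r["score"],2),np.round(r["bbox"]),"ztop %.1f"%zt,"rect",np.round(rc,1),np.round(sz,1),round(an,1),"mean",np.round(t[:,:2].mean(0),1),m.sum())
cv2.imwrite("pics/crop1.png",cv2.resize(p[100:300,140:480,::-1],None,fx=2.3,fy=2.3,interpolation=cv2.INTER_CUBIC))
E
```

```text
table z [array([466.5,  41.6,   5.1]), array([444.7, 271.4,   3.4]), array([ 706.3, -246.2,    2.1]), array([ 4.881e+02, -3.811e+02, -3.000e-01])]
bearing_mid 0.88 [352. 217. 381. 244.] ztop 23.4 rect [ 419.9 -100.8] [49.3 50.1] 44.1 mean [ 420.2 -100.5] 394
nut_mid 0.71 [426. 222. 450. 247.] ztop 31.9 rect [ 405.6 -270.8] [44.6 50.6] 32.4 mean [ 405.2 -270.1] 435
nut_mid 0.22 [175. 244. 195. 265.] ztop 49.0 rect [364.  299.1] [31.6 31.7] 44.5 mean [364.  299.4] 252
block_mid 0.84 [264. 176. 284. 197.] ztop 24.0 rect [517.7 101.7] [29.3 43. ] 50.2 mean [517.8 101.2] 282
block_mid 0.84 [298. 115. 323. 138.] ztop 32.3 rect [664.2  20.2] [39.4 58.1] 8.6 mean [663.7  19.7] 473
block_mid 0.82 [231. 266. 252. 294.] ztop 33.0 rect [312.9 175.8] [59.4 40.2] 1.1 mean [312.4 176. ] 539
block_mid 0.7 [253. 216. 273. 248.] ztop 32.6 rect [415.9 121.6] [59.7 39.7] 6.2 mean [415.1 121.8] 483
block_mid 0.33 [407. 162. 439. 194.] ztop 119.3 rect [ 536.9 -235.5] [23.4 21.2] 14.1 mean [ 536.6 -235.5] 569
coupling_mid 0.73 [175. 247. 196. 263.] ztop 49.1 rect [362.6 299.5] [31.1 31.2] 29.2 mean [362.6 299.4] 222
coupling_mid 0.66 [424. 225. 450. 246.] ztop 32.0 rect [ 405.4 -270.1] [45.4 45.9] 4.6 mean [ 405.3 -269.3] 379
nest_bearing 0.62 [146. 150. 183. 183.] ztop 11.7 rect [574.9 359.6] [80.6 78.7] 42.7 mean [574.9 360.4] 975
nest_nut 0.71 [347. 125. 385. 161.] ztop 10.7 rect [ 627.  -110.7] [74.9 80.6] 28.2 mean [ 628.4 -111.3] 858
nest_block 0.59 [242. 103. 283. 146.] ztop 11.4 rect [673.6 133.2] [90.6 68. ] 23.4 mean [672.4 133.4] 1077
nest_coupling 0.69 [451. 151. 478. 180.] ztop 10.4 rect [ 569.7 -345.5] [58.9 59.5] 9.5 mean [ 570.5 -345. ] 516
can 0.73 [407. 163. 440. 191.] ztop 119.3 rect [ 537.  -236.8] [22.3 23. ] 44.1 mean [ 536.9 -236.2] 606
sealant 0.87 [199. 170. 226. 197.] ztop 100.2 rect [519.2 240.4] [21.1 21. ] 44.8 mean [518.7 239.8] 511
```

View pics/crop1.png

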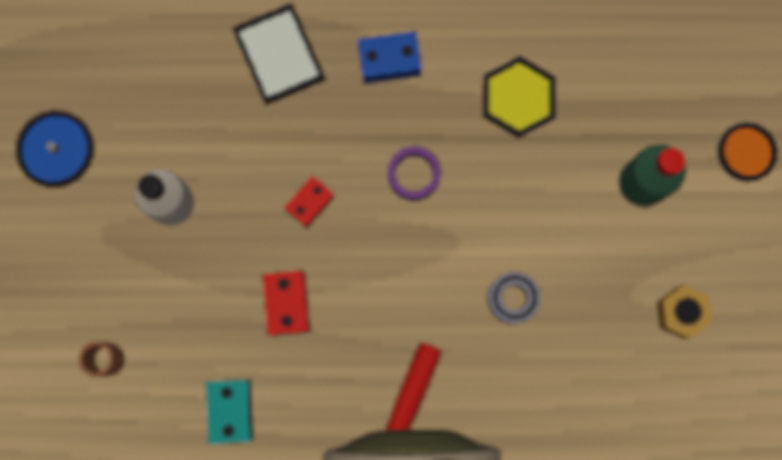

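```bash
cat >> h.py <<'E'
def plan(x,y,z,psi=None):
    s=ctrl.sense(); from scipy.spatial.transform import Rotation as R
    w,a,b,c=s["ee_rot"]; M=R.from_quat([a,b,c,w]).as_matrix()
    ps=np.degrees(np.arctan2(M[1,0],M[0,0]))
    D=M.T@(np.array([x,y,z])-s["eef_pos"])
    print("t %.2f pos"%s["time_s"],np.round(s["eef_pos"],1),"psi %.1f tilt %.2f"%(ps,np.degrees(np.arccos(-M[2,2]))),"grip %.3f"%s["grip_width"],"F",np.round(s["force"],1),"j6 %.2f"%s["joints"][5])
    print(" units tool xyz",np.round(D/50,3), "" if psi is None else "dr_z %.2f (x10deg)"%(-(psi-ps)/10))
    # levelling
    e=R.from_matrix(M.T@(R.from_euler('z',ps if psi is None else psi,degrees=True).as_matrix()@np.diag([1,-1,-1.]))).as_rotvec(degrees=True)/10
    print(" dr full",np.round(e,3))
E
python3 - <<'E'
from h import *
p=np.load("top0.npz")["p"]
cv2.imwrite("pics/nut.png",cv2.resize(p[210:260,410:470,::-1],None,fx=10,fy=10,interpolation=cv2.INTER_CUBIC))
plan(405,-270,200,2.4)
E
```

```text
t 0.65 pos [ 121.1 -510.8  200.6] psi 13.3 tilt 0.00 grip 0.999 F [ 0.  -0.  -0.3] j6 -0.22
 units tool xyz [ 6.636 -3.377  0.012] dr_z 1.09 (x10deg)
 dr full [0.    0.    1.094]
```

View pics/nut.png

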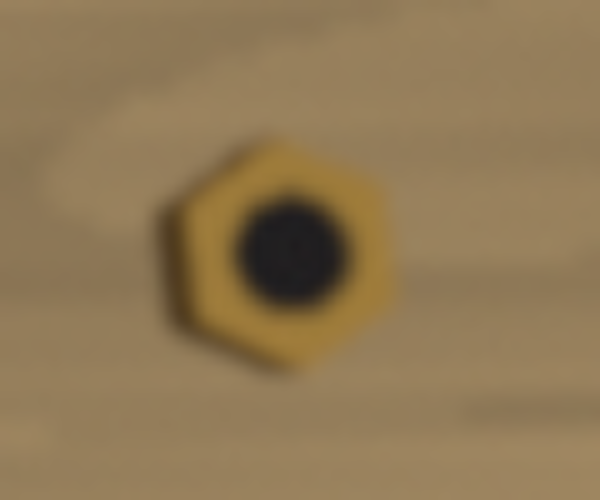

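Request:
servo_tool(motion=[{"dr": [0,0,0.1],"delta_pos": [0.7,-0.35,0],"hand": 0.85},{"dr": [0,0,0.1],"delta_pos": [0.7,-0.35,0],"hand": 0.85},{"dr": [0,0,0.1],"delta_pos": [0.7,-0.35,0],"hand": 0.85},{"dr": [0,0,0.1],"delta_pos": [0.7,-0.35,0],"hand": 0.85},{"dr": [0,0,0.1],"delta_pos": [0.7,-0.35,0],"hand": 0.85},{"dr": [0,0,0.1],"delta_pos": [0.7,-0.35,0],"hand": 0.85},{"dr": [0,0,0.1],"delta_pos": [0.7,-0.35,0],"hand": 0.85},{"dr": [0,0,0.1],"delta_pos": [0.7,-0.35,0],"hand": 0.85},{"dr": [0,0,0.1],"delta_pos": [0.7,-0.35,0],"hand": 0.85}], squeeze=40)

```text
time_s: 1.78
eef_pos: [413.7, -300.4, 201.0]
ee_rot: [0.001, 0.999, 0.033, 0.0]
force: [-0.1, -1.2, -0.3]
grip_width: 0.854
```

```bash
python3 - <<'E'
from h import *
plan(405.4,-270.2,100,4)
E
```

```text
t 1.77 pos [ 413.7 -300.4  201. ] psi 3.8 tilt 0.11 grip 0.854 F [-0.1 -1.2 -0.3] j6 0.65
 units tool xyz [-0.129 -0.616  2.018] dr_z -0.02 (x10deg)
 dr full [ 0.01  -0.005 -0.024]
```

Request:
servo_tool(motion=[{"dr": [0,0,0],"delta_pos": [-0.06,-0.3,0.3],"hand": 0.85},{"dr": [0,0,0],"delta_pos": [-0.06,-0.3,0.3],"hand": 0.85},{"dr": [0,0,0],"delta_pos": [0,0,0],"hand": 0.85}])

```text
time_s: 2.15
eef_pos: [407.7, -268.5, 170.2]
ee_rot: [0.001, 0.999, 0.035, 0.001]
force: [-0.6, -0.1, -0.5]
grip_width: 0.853
```

```bash
python3 - <<'E'
from h import *
plan(405.4,-270.2,7,4)
c=get_calibration("wrist"); p,d=capture("wrist"); P=cloud(d,c); ok=d>0
cv2.imwrite("pics/w1.png",p[:,:,::-1])
for r in outline_of("wrist","nut_mid"):
    m=r["pixels"]; q=P[m&ok]; zt=np.percentile(q[:,2],90); t=q[abs(q[:,2]-zt)<4]
    rc,sz,an=cv2.minAreaRect(t[:,:2].astype(np.float32)); print(r["score"],r["bbox"],zt,rc,sz,an,t.mean(0))
    a=np.radians(np.arange(0,60,2)); ext=[np.ptp(t[:,:2]@[np.cos(x),np.sin(x)]) for x in a]; print(np.round(ext,1))
E
```

```text
t 2.15 pos [ 407.7 -268.5  170.2] psi 4.0 tilt 0.15 grip 0.853 F [-0.6 -0.1 -0.5] j6 0.68
 units tool xyz [-0.052  0.023  3.265] dr_z -0.00 (x10deg)
 dr full [ 0.012 -0.008 -0.001]
```

View pics/w1.png

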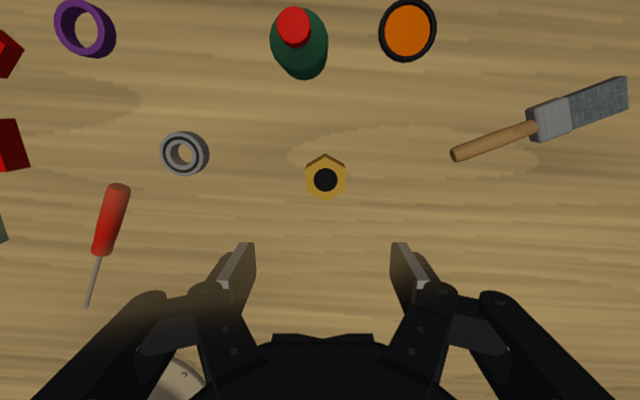

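```bash
python3 - <<'E'
from h import *
c=get_calibration("wrist"); p,d=capture("wrist"); P=cloud(d,c)
print(rayz([[325,180]],30,c),rayz([[185,152]],21,c),rayz([[407,30]],4,c))
h=cv2.cvtColor(p,cv2.COLOR_RGB2HSV)
b=d[150:200,300:350]; Q=P[150:205,300:352].reshape(-1,3); t=Q[(Q[:,2]>26)&(Q[:,2]<36)]
print(len(t),t.mean(0),cv2.minAreaRect(t[:,:2].astype(np.float32)))
a=np.radians(np.arange(0,180,5)); print(np.round([np.ptp(t[:,:2]@[np.cos(x),np.sin(x)]) for x in a],1))
E
```

```text
[[ 407.36970947 -273.63570877   30.        ]] [[ 427.45069394 -110.15298031   21.        ]] [[ 573.75589499 -351.11199498    4.        ]]
1353 [ 408.09891774 -271.88525247   30.1088718 ] ((407.48681640625, -272.0832214355469), (52.49947738647461, 45.5687370300293), 3.0516507625579834)
[52.3 52.6 52.5 52.  51.2 49.9 48.3 46.5 47.7 49.2 50.4 51.3 51.8 51.9
 51.7 51.1 50.  48.6 46.8 45.6 47.3 48.8 50.  50.8 51.3 51.5 51.5 51.2
 50.4 49.3 47.8 46.2 47.7 49.3 50.6 51.5]
```

Request:
servo_tool(motion=[{"dr": [0,0,0],"delta_pos": [-0.01,0.06,0.6],"hand": 0.85},{"dr": [0,0,0],"delta_pos": [0,0,0.7],"hand": 0.85},{"dr": [0,0,0],"delta_pos": [0,0,0.7],"hand": 0.85},{"dr": [0,0,0],"delta_pos": [0,0,0.7],"hand": 0.85},{"dr": [0,0,0],"delta_pos": [0,0,0.3],"hand": 0.85},{"dr": [0,0,0],"delta_pos": [0,0,0.1],"hand": 0.85},{"dr": [0,0,0],"delta_pos": [0,0,0],"hand": 0.85}])

```text
time_s: 3.18
eef_pos: [411.4, -281.9, 16.4]
ee_rot: [0.007, 0.999, 0.032, 0.005]
force: [-0.8, 0.1, -0.2]
grip_width: 0.853
```

```bash
python3 - <<'E'
from h import *
plan(407,-271.5,7,4)
E
```

```text
t 3.17 pos [ 411.4 -281.9   16.4] psi 3.7 tilt 0.97 grip 0.853 F [-0.8  0.1 -0.2] j6 0.67
 units tool xyz [-0.077 -0.216  0.184] dr_z -0.03 (x10deg)
 dr full [ 0.078 -0.057 -0.035]
```

Request:
servo_tool(motion=[{"dr": [0.08,-0.06,-0.03],"delta_pos": [-0.08,-0.22,0],"hand": 0.85},{"dr": [0,0,0],"delta_pos": [0,0,0.18],"hand": 0.85},{"dr": [0,0,0],"delta_pos": [0,0,0],"hand": 0.85}])

```text
time_s: 3.55
eef_pos: [407.1, -271.2, 8.2]
ee_rot: [0.0, 0.999, 0.035, 0.0]
force: [-0.1, -0.3, 1.0]
grip_width: 0.847
```

```bash
python3 - <<'E'
from h import *
plan(407,-271.5,7,4)
E
```

```text
t 3.55 pos [ 407.1 -271.2    8.2] psi 4.0 tilt 0.07 grip 0.847 F [-0.1 -0.3  1. ] j6 0.67
 units tool xyz [-0.002  0.006  0.024] dr_z -0.00 (x10deg)
 dr full [ 0.006 -0.003 -0.003]
```

Aligned; close and lift slightly.

Request:
servo_tool(motion=[{"dr": [0,0,0],"delta_pos": [0,0,0.02],"hand": 0.3},{"dr": [0,0,0],"delta_pos": [0,0,0],"hand": 0.3},{"dr": [0,0,0],"delta_pos": [0,0,0],"hand": 0.3},{"dr": [0,0,0],"delta_pos": [0,0,0],"hand": 0.3},{"dr": [0,0,0],"delta_pos": [0,0,-0.2],"hand": 0.3},{"dr": [0,0,0],"delta_pos": [0,0,-0.3],"hand": 0.3}], squeeze=50)

```text
time_s: 4.3
eef_pos: [407.0, -271.2, 33.3]
ee_rot: [0.0, 0.999, 0.035, 0.0]
force: [-0.1, 0.2, -0.1]
grip_width: 0.3
```

```bash
python3 - <<'E'
from h import *
plan(627.5,-111,170,4)
c=get_calibration("wrist"); p,d=capture("wrist")
cv2.imwrite("pics/w2.png",p[:,:,::-1])
E
```

```text
t 4.30 pos [ 407.  -271.2   33.3] psi 4.0 tilt 0.02 grip 0.300 F [-0.1  0.2 -0.1] j6 0.67
 units tool xyz [ 4.622 -2.889 -2.735] dr_z -0.00 (x10deg)
 dr full [ 0.002 -0.    -0.003]
```

View pics/w2.png

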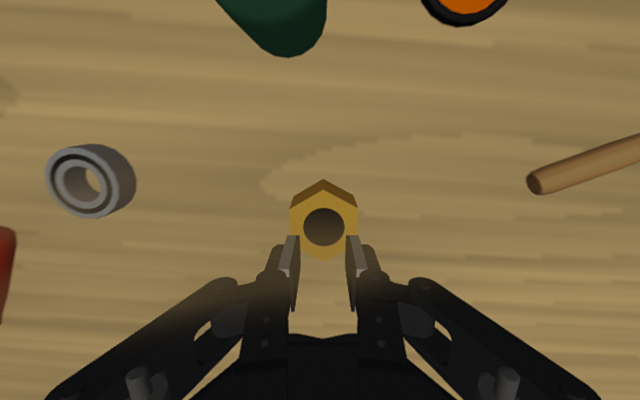

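```bash
python3 - <<'E'
from h import *
s=ctrl.sense(); c=get_calibration("wrist"); p,d=capture("wrist"); P=cloud(d,c)
print(s["grip_width"])
Tw=np.linalg.inv(c["T"])
def proj(x):
    q=Tw@np.r_[x,1]; return cv2.projectPoints(np.array([q[:3]]),np.zeros(3),np.zeros(3),c["camera_matrix"],c["distortion"])[0].ravel()
e=s["eef_pos"]; print("tcp px",proj(e),"tcp floor",proj([e[0],e[1],0]),proj(e+[0,0,19]))
Q=P[170:270,270:375].reshape(-1,3); t=Q[(Q[:,2]>24)&(Q[:,2]<80)]
h=cv2.cvtColor(p,cv2.COLOR_RGB2HSV)[170:270,270:375].reshape(-1,3)
m=(h[:,1]>120)&(h[:,0]>12)&(h[:,0]<32)&(Q[:,2]>15); t=Q[m]; print(len(t),np.percentile(t,[2,50,98],axis=0))
print("finger tip", P[240,293],P[240,352],P[228,323],P[200,323])
E
```

```text
0.2995094098669931
tcp px [322.3177103 228.5991706] tcp floor [322.20510968 210.56767254] [322.3967535  241.25427832]
3451 [[ 385.73550997 -293.16997896   18.11037393]
 [ 413.76751367 -272.24188107   30.08980957]
 [ 432.3248183  -250.01638511   95.58318208]]
finger tip [ 417.93604158 -255.82762704   75.51874666] [ 420.55867933 -286.45473852   76.59840346] [ 406.72909128 -272.55713312   31.67751394] [ 426.33127548 -271.18530092   30.07988004]
```

```bash
python3 - <<'E'
from h import *
c=get_calibration("wrist"); p,d=capture("wrist"); P=cloud(d,c)
print(c["camera_matrix"][0,0],c["T"].round(3), "eef",ctrl.sense()["eef_pos"])
for r in (238,244,250,256,264,280,300):
    print(r,[ (x,int(d[r,x]),*P[r,x].round(0)) for x in (283,290,295,298,350,354,357)])
cv2.imwrite("pics/w2c.png",cv2.resize(p[170:330,220:430,::-1],None,fx=3.6,fy=3.6,interpolation=cv2.INTER_CUBIC))
p,d=capture("scene"); cv2.imwrite("pics/s2.png",cv2.resize(p[60:260,120:440,::-1],None,fx=2.4,fy=2.4,interpolation=cv2.INTER_CUBIC))
E
```

```text
280.1872543973645 [[ 6.90000e-02 -9.53000e-01 -2.94000e-01  4.83719e+02]
 [-9.98000e-01 -6.60000e-02 -2.30000e-02 -2.66246e+02]
 [ 3.00000e-03  2.95000e-01 -9.56000e-01  2.07928e+02]
 [ 0.00000e+00  0.00000e+00  0.00000e+00  1.00000e+00]] eef [ 407.49456134 -271.6574241    33.57245419]
238 [(283, 228, np.float64(382.0), np.float64(-242.0), np.float64(-0.0)), (290, 148, np.float64(418.0), np.float64(-254.0), np.float64(73.0)), (295, 147, np.float64(418.0), np.float64(-257.0), np.float64(73.0)), (298, 147, np.float64(419.0), np.float64(-258.0), np.float64(73.0)), (350, 148, np.float64(420.0), np.float64(-286.0), np.float64(73.0)), (354, 147, np.float64(420.0), np.float64(-288.0), np.float64(73.0)), (357, 147, np.float64(421.0), np.float64(-289.0), np.float64(73.0))]
244 [(283, 149, np.float64(414.0), np.float64(-250.0), np.float64(72.0)), (290, 140, np.float64(419.0), np.float64(-255.0), np.float64(81.0)), (295, 140, np.float64(419.0), np.float64(-257.0), np.float64(80.0)), (298, 146, np.float64(416.0), np.float64(-259.0), np.float64(75.0)), (350, 142, np.float64(420.0), np.float64(-28
[... 1909 characters left out ...]
, (350, 129, np.float64(410.0), np.float64(-285.0), np.float64(95.0)), (354, 119, np.float64(415.0), np.float64(-285.0), np.float64(104.0)), (357, 118, np.float64(416.0), np.float64(-286.0), np.float64(106.0))]
300 [(283, 90, np.float64(424.0), np.float64(-258.0), np.float64(131.0)), (290, 124, np.float64(402.0), np.float64(-258.0), np.float64(103.0)), (295, 130, np.float64(399.0), np.float64(-260.0), np.float64(98.0)), (298, 245, np.float64(323.0), np.float64(-257.0), np.float64(0.0)), (350, 130, np.float64(400.0), np.float64(-285.0), np.float64(98.0)), (354, 124, np.float64(404.0), np.float64(-286.0), np.float64(103.0)), (357, 116, np.float64(409.0), np.float64(-286.0), np.float64(109.0))]
```

View pics/w2c.png

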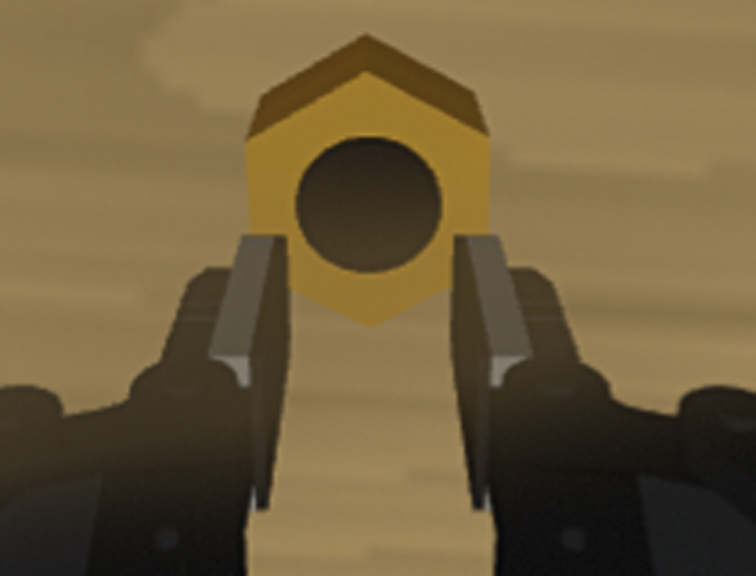

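View pics/s2.png

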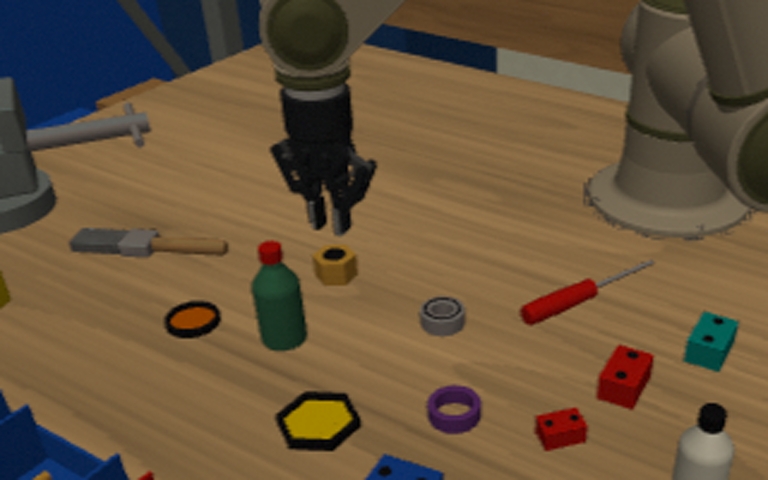

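```bash
python3 - <<'E'
from h import *
print(ctrl.hold_point_z,[a for a in dir(ctrl) if a[0]!='_'])
# side view of the fingertips: scene depth
c=get_calibration("scene"); p,d=capture("scene"); P=cloud(d,c)
sub=p[60:260,120:440]; 
for (x,y) in ((253,152),(262,154),(250,145),(260,145)):
    print((x,y),p[y,x],P[y,x].round(1))
# points within 40mm of TCP xy, dark
e=ctrl.sense()["eef_pos"]; print(e)
m=(np.hypot(P[...,0]-e[0],P[...,1]-e[1])<30)&(d>0)
z=P[m][:,2]; print(np.histogram(z,bins=np.arange(-5,150,5)))
E
```

```text
18.700000000000003 ['PlanningError', 'hold_point_z', 'sense']
(253, 152) [12 11 12] [ 408.8 -286.9   71.8]
(262, 154) [25 26 24] [ 415.  -248.    79.8]
(250, 145) [49 46 42] [ 419.4 -284.9   99.8]
(260, 145) [17 17 18] [ 419.  -248.1  110. ]
[ 406.99922351 -271.14014666   32.51454105]
(array([17, 39, 31, 21, 29, 27, 59, 80,  0,  0,  0,  0,  0,  3, 17, 18, 23,
       26, 19, 27, 26, 14, 22, 27, 31, 22, 22, 35, 25, 24]), array([ -5,   0,   5,  10,  15,  20,  25,  30,  35,  40,  45,  50,  55,
        60,  65,  70,  75,  80,  85,  90,  95, 100, 105, 110, 115, 120,
       125, 130, 135, 140, 145]))
```

Request:
servo_tool(motion=[{"dr": [0,0,0],"delta_pos": [0,0,0],"hand": 0.75},{"dr": [0,0,0],"delta_pos": [0,0,0],"hand": 0.75},{"dr": [0,0,0],"delta_pos": [0,0,0.3],"hand": 0.75},{"dr": [0,0,0],"delta_pos": [0,0,0.3],"hand": 0.75},{"dr": [0,0,0],"delta_pos": [0,0,0],"hand": 0.75}])

```text
time_s: 5.18
eef_pos: [406.2, -270.3, -1.1]
ee_rot: [-0.001, 0.999, 0.035, -0.001]
force: [-0.1, 0.2, -0.3]
grip_width: 0.751
```

```bash
cat >> h.py <<'E'
def tips():
    s=ctrl.sense(); c=get_calibration("wrist"); p,d=capture("wrist"); P=cloud(d,c)
    e=s["eef_pos"]; w=s["grip_width"]*85/2
    m=(d>0)&(d<190)&(P[...,2]>5)&(np.abs(P[...,0]-e[0])<60)&(np.abs(P[...,1]-e[1])<65)&(P[...,2]<e[2]+110)
    h=cv2.cvtColor(p,cv2.COLOR_RGB2HSV); m&=(h[...,1]<90)|(h[...,2]<40)
    rows=np.where(m.any(1))[0]
    for r in rows[:12:2]:
        xs=np.where(m[r])[0]; q=P[r,xs]; print(r,xs.min(),xs.max(),"zmin %.1f"%q[:,2].min(),"x %.0f"%np.median(q[:,0]),"y",q[:,1].min().round(1),q[:,1].max().round(1))
    return p
E
python3 - <<'E'
from h import *
plan(407,-271.5,-28,4)
p=tips(); cv2.imwrite("pics/w3.png",p[:,:,::-1])
E
```

```text
t 5.17 pos [ 406.2 -270.3   -1.1] psi 4.0 tilt 0.14 grip 0.751 F [-0.1  0.2 -0.3] j6 0.67
 units tool xyz [0.016 0.025 0.538] dr_z -0.00 (x10deg)
 dr full [-0.01   0.009 -0.003]
241 248 396 zmin 39.5 x 416 y -307.8 -231.0
243 247 397 zmin 42.3 x 416 y -307.6 -231.3
245 246 398 zmin 44.6 x 416 y -307.3 -231.4
247 245 400 zmin 46.7 x 418 y -308.0 -231.4
249 244 401 zmin 48.3 x 418 y -308.0 -231.5
251 242 402 zmin 44.2 x 416 y -307.9 -229.0
```

View pics/w3.png

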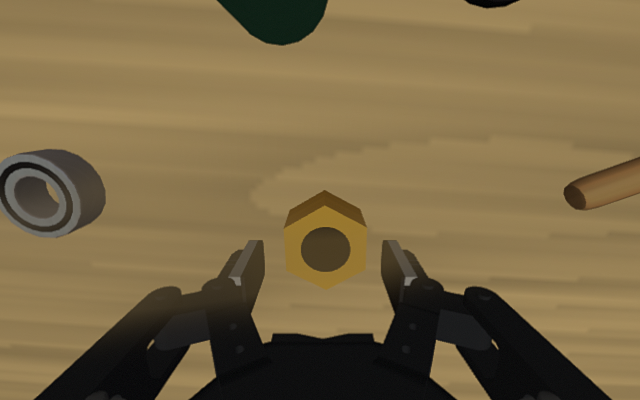

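Request:
servo_tool(motion=[{"dr": [0,0,0],"delta_pos": [0.02,0.02,0.25],"hand": 0.75},{"dr": [0,0,0],"delta_pos": [0,0,0.2],"hand": 0.75},{"dr": [0,0,0],"delta_pos": [0,0,0.08],"hand": 0.75},{"dr": [0,0,0],"delta_pos": [0,0,0],"hand": 0.75}])

```text
time_s: 5.72
eef_pos: [407.7, -271.8, -28.8]
ee_rot: [-0.0, 0.999, 0.035, -0.0]
force: [0.3, -0.3, -0.1]
grip_width: 0.757
```

```bash
python3 - <<'E'
from h import *
plan(407,-271.5,-29,4)
p=tips()
E
```

```text
t 5.72 pos [ 407.7 -271.8  -28.8] psi 4.0 tilt 0.05 grip 0.757 F [ 0.3 -0.3 -0.1] j6 0.67
 units tool xyz [-0.014 -0.006  0.005] dr_z -0.00 (x10deg)
 dr full [-0.003  0.004 -0.003]
241 248 396 zmin 12.3 x 417 y -308.9 -232.7
243 247 397 zmin 14.2 x 417 y -308.8 -232.8
245 246 398 zmin 16.7 x 417 y -308.9 -232.8
247 245 400 zmin 18.8 x 419 y -309.3 -233.1
249 244 401 zmin 20.7 x 419 y -309.6 -232.7
251 242 402 zmin 16.7 x 417 y -309.3 -230.4
```

Request:
servo_tool(motion=[{"dr": [0,0,0],"delta_pos": [0,0,0],"hand": 0.3},{"dr": [0,0,0],"delta_pos": [0,0,0],"hand": 0.3},{"dr": [0,0,0],"delta_pos": [0,0,0],"hand": 0.3},{"dr": [0,0,0],"delta_pos": [0,0,0],"hand": 0.3}], squeeze=50)

```text
time_s: 6.28
eef_pos: [408.0, -272.0, -28.1]
ee_rot: [0.0, 0.999, 0.035, 0.0]
force: [0.6, -0.8, -1.3]
grip_width: 0.532
```

```bash
python3 - <<'E'
from h import *
plan(407,-271.5,140,4)
E
```

```text
t 6.28 pos [ 408.  -272.   -28.1] psi 4.0 tilt 0.03 grip 0.532 F [ 0.6 -0.8 -1.3] j6 0.67
 units tool xyz [-0.018 -0.01  -3.362] dr_z -0.00 (x10deg)
 dr full [ 0.003 -0.001 -0.003]
```

Request:
servo_tool(motion=[{"dr": [0,0,0],"delta_pos": [0,0,-0.3],"hand": 0.3},{"dr": [0,0,0],"delta_pos": [0,0,-0.6],"hand": 0.3},{"dr": [0,0,0],"delta_pos": [0,0,-0.8],"hand": 0.3},{"dr": [0,0,0],"delta_pos": [0,0,-0.8],"hand": 0.3},{"dr": [0,0,0],"delta_pos": [0,0,-0.5],"hand": 0.3},{"dr": [0,0,0],"delta_pos": [0,0,0],"hand": 0.3}])

```text
time_s: 7.02
eef_pos: [407.1, -271.0, 129.7]
ee_rot: [-0.0, 0.999, 0.035, -0.0]
force: [-0.3, 0.3, -4.5]
grip_width: 0.532
```

```bash
python3 - <<'E'
from h import *
plan(627.5,-111,115,4)
E
```

```text
t 7.03 pos [ 407.1 -271.   129.7] psi 4.0 tilt 0.03 grip 0.532 F [-0.3  0.3 -4.5] j6 0.67
 units tool xyz [ 4.62  -2.886  0.292] dr_z -0.00 (x10deg)
 dr full [-0.001  0.003 -0.003]
```

Request:
servo_tool(motion=[{"dr": [0,0,0],"delta_pos": [0.3,-0.2,0],"hand": 0.3},{"dr": [0,0,0],"delta_pos": [0.6,-0.38,0],"hand": 0.3},{"dr": [0,0,0],"delta_pos": [0.6,-0.38,0],"hand": 0.3},{"dr": [0,0,0],"delta_pos": [0.6,-0.38,0],"hand": 0.3},{"dr": [0,0,0],"delta_pos": [0.6,-0.38,0],"hand": 0.3},{"dr": [0,0,0],"delta_pos": [0.6,-0.38,0.05],"hand": 0.3},{"dr": [0,0,0],"delta_pos": [0.6,-0.38,0.1],"hand": 0.3},{"dr": [0,0,0],"delta_pos": [0.4,-0.25,0.1],"hand": 0.3},{"dr": [0,0,0],"delta_pos": [0.2,-0.1,0],"hand": 0.3},{"dr": [0,0,0],"delta_pos": [0,0,0],"hand": 0.3}])

```text
time_s: 8.28
eef_pos: [621.7, -106.5, 103.1]
ee_rot: [-0.005, 0.999, 0.034, -0.01]
force: [0.6, -0.5, -3.9]
grip_width: 0.527
```

```bash
python3 - <<'E'
from h import *
plan(627.5,-111,-10,4)
c=get_calibration("wrist"); p,d=capture("wrist"); P=cloud(d,c)
cv2.imwrite("pics/w4.png",p[:,:,::-1])
E
```

```text
t 8.28 pos [ 621.7 -106.5  103.1] psi 3.9 tilt 1.27 grip 0.527 F [ 0.6 -0.5 -3.9] j6 1.15
 units tool xyz [0.153 0.123 2.258] dr_z -0.01 (x10deg)
 dr full [-0.063  0.11  -0.014]
```

View pics/w4.png

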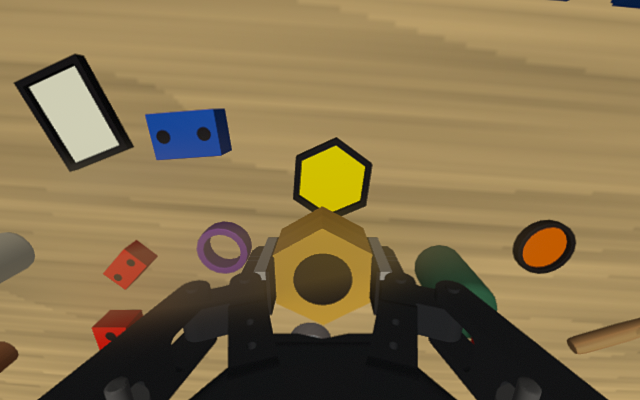

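```bash
cat >> h.py <<'E'
def col(p,lo,hi,box=None):
    h=cv2.cvtColor(p,cv2.COLOR_RGB2HSV); m=cv2.inRange(h,np.array(lo),np.array(hi))
    if box is not None:
        k=np.zeros_like(m); k[box[1]:box[3],box[0]:box[2]]=255; m&=k
    n,l,st,ce=cv2.connectedComponentsWithStats(m); i=1+np.argmax(st[1:,4]); return l==i
def centre(m,z,c):
    cs,_=cv2.findContours(m.astype(np.uint8),cv2.RETR_EXTERNAL,cv2.CHAIN_APPROX_NONE); k=max(cs,key=len).reshape(-1,2)
    w=rayz(k,z,c)[:,:2].astype(np.float32); return [np.round(a,1) for a in cv2.minAreaRect(w)]
E
python3 - <<'E'
from h import *
c=get_calibration("wrist"); p,d=capture("wrist")
print("nut nest",centre(col(p,(25,150,80),(35,255,255)),4,c))
print("coupling nest",centre(col(p,(5,180,80),(15,255,255),(500,210,590,290)),4,c))
print("block nest",centre(col(p,(15,0,150),(90,80,255),(0,40,150,180)),4,c))
ct=get_calibration("top"); p,d=capture("top")
print("coupling nest top",centre(col(p,(5,150,80),(15,255,255),(445,145,490,190)),4,ct))
print("bearing nest top",centre(col(p,(100,120,50),(125,255,255),(140,140,190,190)),4,ct))
print("block nest top",centre(col(p,(15,0,120),(90,80,255),(230,90,290,150)),4,ct))
print("nut nest top",centre(col(p,(25,150,80),(35,255,255),(340,110,390,170)),4,ct))
E
```

```text
nut nest [array([ 630.4, -113.6]), array([62.7, 67. ]), np.float64(88.1)]
coupling nest [array([ 570.4, -350.1]), array([47.4, 46.4]), np.float64(4.0)]
block nest [array([675. , 134.5]), array([75.4, 51.9]), np.float64(23.5)]
coupling nest top [array([ 569.7, -347.2]), array([50.7, 49.8]), np.float64(61.2)]
bearing nest top [array([575.5, 360.9]), array([69.7, 68.7]), np.float64(2.1)]
block nest top [array([674.2, 134.4]), array([75.3, 56.9]), np.float64(23.8)]Traceback (most recent call last):
  File "<stdin>", line 10, in <module>
  File "h.py", line 38, in col
    n,l,st,ce=cv2.connectedComponentsWithStats(m); i=1+np.argmax(st[1:,4]); return l==i
                                                       ~~~~~~~~~^^^^^^^^^^
    return _wrapfunc(a, 'argmax', axis=axis, out=out, **kwds)
    return bound(*args, **kwds)
ValueError: attempt to get argmax of an empty sequence
```

Request:
servo_tool(motion=[{"dr": [-0.06,0.11,-0.01],"delta_pos": [0.17,0.15,0.4],"hand": 0.3},{"dr": [0,0,0],"delta_pos": [0,0,0.6],"hand": 0.3},{"dr": [0,0,0],"delta_pos": [0,0,0.5],"hand": 0.3},{"dr": [0,0,0],"delta_pos": [0,0,0.4],"hand": 0.3},{"dr": [0,0,0],"delta_pos": [0,0,0.2],"hand": 0.3},{"dr": [0,0,0],"delta_pos": [0,0,0],"hand": 0.3}])

```text
time_s: 9.18
eef_pos: [629.2, -118.7, -1.0]
ee_rot: [0.001, 1.0, 0.031, 0.003]
force: [0.2, -0.2, -2.9]
grip_width: 0.53
```

```bash
python3 - <<'E'
from h import *
plan(629,-112.5,-10,4)
c=get_calibration("wrist"); p,d=capture("wrist"); P=cloud(d,c)
cv2.imwrite("pics/w5.png",p[:,:,::-1])
E
```

```text
t 9.18 pos [ 629.2 -118.7   -1. ] psi 3.6 tilt 0.33 grip 0.530 F [ 0.2 -0.2 -2.9] j6 1.14
 units tool xyz [ 0.003 -0.124  0.179] dr_z -0.04 (x10deg)
 dr full [ 0.015 -0.03  -0.041]
```

View pics/w5.png

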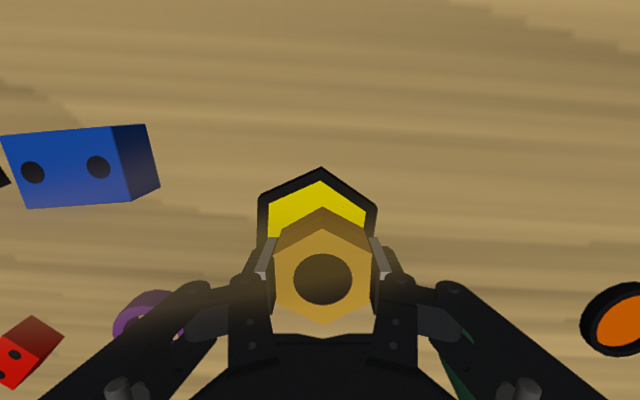

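Request:
servo_tool(motion=[{"dr": [0.02,-0.03,-0.04],"delta_pos": [0,-0.1,0.1],"hand": 0.3},{"dr": [0,0,0],"delta_pos": [0,0,0.1],"hand": 0.3},{"dr": [0,0,0],"delta_pos": [0,0,0],"hand": 0.3}])

```text
time_s: 9.6
eef_pos: [630.1, -113.7, -9.3]
ee_rot: [0.0, 0.999, 0.035, 0.002]
force: [0.3, 0.2, -3.9]
grip_width: 0.53
```

```bash
python3 - <<'E'
from h import *
plan(629.5,-114,-23,4)
c=get_calibration("wrist"); p,d=capture("wrist"); P=cloud(d,c)
cv2.imwrite("pics/w6.png",cv2.resize(p[130:350,200:440,::-1],None,fx=2.5,fy=2.5))
def at(u,v,z): return rayz([[u,v]],z,c)[0,:2].round(1)
m=col(p,(25,150,80),(35,255,255)); ys,xs=np.where(m); print("yellow left/right edge row",[(r,np.where(m[r])[0].min(),np.where(m[r])[0].max()) for r in (ys.min()+5,ys.min()+15,ys.min()+25)])
E
```

```text
t 9.60 pos [ 630.1 -113.7   -9.3] psi 4.0 tilt 0.18 grip 0.530 F [ 0.3  0.2 -3.9] j6 1.14
 units tool xyz [-0.014  0.005  0.275] dr_z 0.00 (x10deg)
 dr full [ 0.003 -0.018  0.004]
yellow left/right edge row [(np.int64(191), np.int64(316), np.int64(336)), (np.int64(201), np.int64(293), np.int64(351)), (np.int64(211), np.int64(274), np.int64(365))]
```

View pics/w6.png

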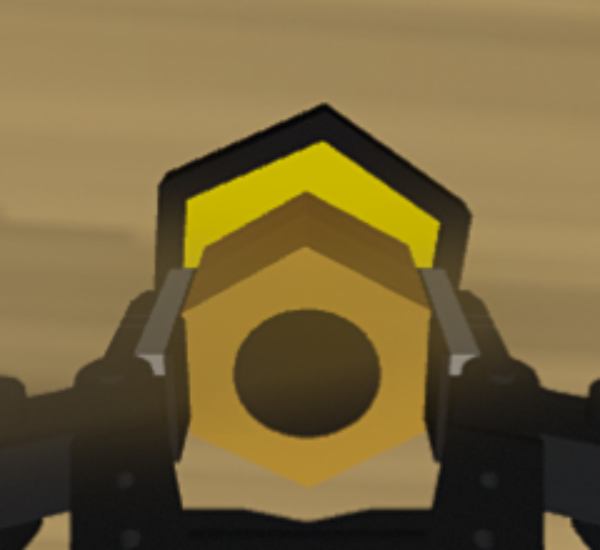

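Request:
servo_tool(motion=[{"dr": [0,-0.02,0],"delta_pos": [0,0,0.12],"hand": 0.3},{"dr": [0,0,0],"delta_pos": [0,0,0.1],"hand": 0.3},{"dr": [0,0,0],"delta_pos": [0,0,0.05],"hand": 0.3},{"dr": [0,0,0],"delta_pos": [0,0,0],"hand": 0.3}])

```text
time_s: 10.15
eef_pos: [630.3, -113.8, -23.5]
ee_rot: [0.0, 0.999, 0.035, -0.0]
force: [0.5, -0.0, -2.2]
grip_width: 0.528
```

```bash
python3 - <<'E'
from h import *
plan(629.5,-114,-24,4)
E
```

```text
t 10.15 pos [ 630.3 -113.8  -23.5] psi 4.0 tilt 0.04 grip 0.528 F [ 0.5 -0.  -2.2] j6 1.14
 units tool xyz [-0.016  0.002  0.01 ] dr_z 0.00 (x10deg)
 dr full [0.004 0.001 0.003]
```

Request:
servo_tool(motion=[{"dr": [0,0,0],"delta_pos": [0,0,0.02],"hand": 0.3},{"dr": [0,0,0],"delta_pos": [0,0,0],"hand": 0.7},{"dr": [0,0,0],"delta_pos": [0,0,0],"hand": 0.7},{"dr": [0,0,0],"delta_pos": [0,0,0],"hand": 0.7},{"dr": [0,0,0],"delta_pos": [0,0,-0.3],"hand": 0.7},{"dr": [0,0,0],"delta_pos": [0,0,-0.6],"hand": 0.7},{"dr": [0,0,0],"delta_pos": [0,0,-0.6],"hand": 0.7},{"dr": [0,0,0],"delta_pos": [0,0,-0.4],"hand": 0.7},{"dr": [0,0,0],"delta_pos": [0,0,0],"hand": 0.7}])

```text
time_s: 11.28
eef_pos: [632.1, -114.4, 80.0]
ee_rot: [0.002, 0.999, 0.035, 0.004]
force: [0.4, -0.3, -0.3]
grip_width: 0.7
```

```bash
python3 - <<'E'
from h import *
plan(420,-101,80,4)
c=get_calibration("wrist"); p,d=capture("wrist"); P=cloud(d,c)
cv2.imwrite("pics/w7.png",p[:,:,::-1])
E
```

```text
t 11.28 pos [ 632.1 -114.4   80. ] psi 4.0 tilt 0.47 grip 0.700 F [ 0.4 -0.3 -0.3] j6 1.14
 units tool xyz [-4.213 -0.566 -0.032] dr_z 0.00 (x10deg)
 dr full [ 0.023 -0.041  0.003]
```

View pics/w7.png

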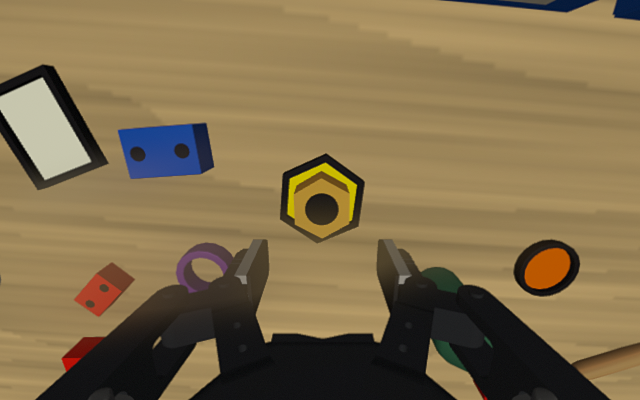

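Request:
servo_tool(motion=[{"dr": [0,0,0],"delta_pos": [-0.6,-0.08,0],"hand": 0.85},{"dr": [0,0,0],"delta_pos": [-0.8,-0.1,0],"hand": 0.85},{"dr": [0,0,0],"delta_pos": [-0.8,-0.1,0],"hand": 0.85},{"dr": [0,0,0],"delta_pos": [-0.8,-0.1,0],"hand": 0.85},{"dr": [0,0,0],"delta_pos": [-0.8,-0.1,0],"hand": 0.85},{"dr": [0,0,0],"delta_pos": [-0.4,-0.08,0],"hand": 0.85},{"dr": [0,0,0],"delta_pos": [0,0,0],"hand": 0.85}])

```text
time_s: 12.2
eef_pos: [410.3, -98.7, 72.1]
ee_rot: [-0.001, 0.999, 0.035, -0.001]
force: [-0.0, -0.6, 1.0]
grip_width: 0.844
```

```bash
python3 - <<'E'
from h import *
plan(420,-101,0,4)
c=get_calibration("wrist"); p,d=capture("wrist"); P=cloud(d,c)
cv2.imwrite("pics/w8.png",p[:,:,::-1])
m=(P[...,2]>16)&(P[...,2]<27)&(abs(P[...,0]-420)<50)&(abs(P[...,1]+101)<50)&(d>0)
h=cv2.cvtColor(p,cv2.COLOR_RGB2HSV)
t=P[m]; print(len(t),t.min(0),t.max(0),cv2.minEnclosingCircle(t[:,:2].astype(np.float32)))
E
```

```text
t 12.20 pos [410.3 -98.7  72.1] psi 4.0 tilt 0.18 grip 0.844 F [-0.  -0.6  1. ] j6 0.99
 units tool xyz [0.195 0.061 1.442] dr_z 0.00 (x10deg)
 dr full [-0.009  0.016  0.002]
2254 [ 398.14294262 -128.721131     16.00280213] [449.11976447 -78.05405226  23.57716917] ((423.3975524902344, -103.32136535644531), 25.912841796875)
```

View pics/w8.png

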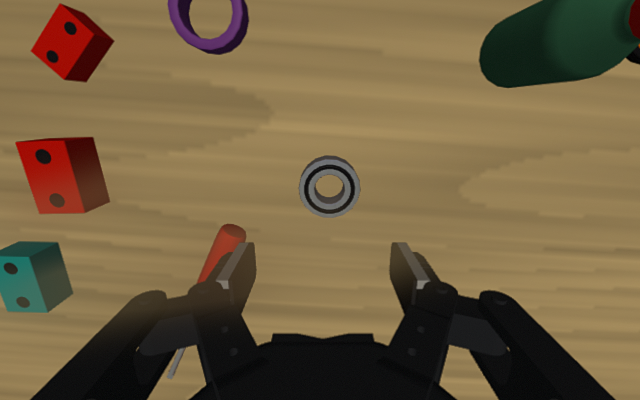

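```bash
python3 - <<'E'
from h import *
c=get_calibration("wrist"); p,d=capture("wrist"); P=cloud(d,c)
print(P[228,232],P[240,240],P[230,222])
plan(423,-103,-31,4)
E
```

```text
[378.27892557 -18.49114802  10.42186156] [371.71155734 -28.41216901  20.17451997] [379.83822997 -12.45309178  19.27000225]
t 12.30 pos [411.7 -99.2  72.4] psi 4.0 tilt 0.11 grip 0.853 F [-0.1  1.1  0.9] j6 0.99
 units tool xyz [0.224 0.094 2.067] dr_z 0.00 (x10deg)
 dr full [-0.005  0.01   0.005]
```

Request:
servo_tool(motion=[{"dr": [0,0.01,0],"delta_pos": [0.22,0.09,0.3],"hand": 0.85},{"dr": [0,0,0],"delta_pos": [0,0,0.6],"hand": 0.85},{"dr": [0,0,0],"delta_pos": [0,0,0.4],"hand": 0.85},{"dr": [0,0,0],"delta_pos": [0,0,0.2],"hand": 0.85},{"dr": [0,0,0],"delta_pos": [0,0,0],"hand": 0.85}])

```text
time_s: 12.92
eef_pos: [427.7, -104.0, -5.5]
ee_rot: [0.0, 0.999, 0.036, 0.001]
force: [0.1, -0.1, 0.3]
grip_width: 0.852
```

```bash
python3 - <<'E'
from h import *
plan(423,-103,-30,4)
E
```

```text
t 12.93 pos [ 427.7 -104.    -5.5] psi 4.1 tilt 0.13 grip 0.852 F [ 0.1 -0.1  0.3] j6 0.99
 units tool xyz [-0.094 -0.026  0.489] dr_z 0.01 (x10deg)
 dr full [ 0.002 -0.013  0.012]
```

Request:
servo_tool(motion=[{"dr": [0,-0.01,0.01],"delta_pos": [-0.09,-0.02,0.25],"hand": 0.85},{"dr": [0,0,0],"delta_pos": [0,0,0.2],"hand": 0.8},{"dr": [0,0,0],"delta_pos": [0,0,0.04],"hand": 0.75},{"dr": [0,0,0],"delta_pos": [0,0,0],"hand": 0.3},{"dr": [0,0,0],"delta_pos": [0,0,0],"hand": 0.3},{"dr": [0,0,0],"delta_pos": [0,0,0],"hand": 0.3},{"dr": [0,0,0],"delta_pos": [0,0,0],"hand": 0.3}], squeeze=50)

```text
time_s: 13.8
eef_pos: [424.1, -103.7, -30.0]
ee_rot: [0.001, 0.999, 0.035, 0.001]
force: [0.4, -0.2, -1.3]
grip_width: 0.589
```

```bash
python3 - <<'E'
from h import *
plan(423,-103,-30,4)
c=get_calibration("wrist"); p,d=capture("wrist"); P=cloud(d,c)
cv2.imwrite("pics/w9.png",cv2.resize(p[130:350,200:440,::-1],None,fx=2.5,fy=2.5))
E
```

```text
t 13.80 pos [ 424.1 -103.7  -30. ] psi 4.0 tilt 0.19 grip 0.589 F [ 0.4 -0.2 -1.3] j6 0.99
 units tool xyz [-0.02  -0.016  0.001] dr_z 0.00 (x10deg)
 dr full [ 0.011 -0.016  0.002]
```

View pics/w9.png

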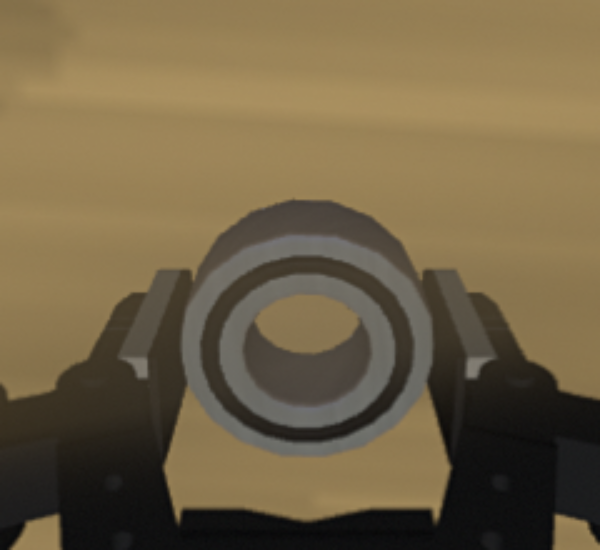

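Request:
servo_tool(motion=[{"dr": [0,0,0],"delta_pos": [0,0,-0.3],"hand": 0.3},{"dr": [0,0,0],"delta_pos": [0,0,-0.6],"hand": 0.3},{"dr": [0,0,0],"delta_pos": [0,0,-0.8],"hand": 0.3},{"dr": [0,0,0],"delta_pos": [0,0,-0.8],"hand": 0.3},{"dr": [0,0,0],"delta_pos": [0,0,-0.5],"hand": 0.3},{"dr": [0,0,0],"delta_pos": [0,0,0],"hand": 0.3}])

```text
time_s: 14.6
eef_pos: [422.9, -103.2, 123.9]
ee_rot: [0.0, 0.999, 0.035, 0.001]
force: [-0.9, 0.4, -2.0]
grip_width: 0.589
```

```bash
python3 - <<'E'
from h import *
plan(575.5,361,115,4)
E
```

```text
t 14.60 pos [ 422.9 -103.2  123.9] psi 4.0 tilt 0.08 grip 0.589 F [-0.9  0.4 -2. ] j6 0.99
 units tool xyz [ 3.693 -9.047  0.175] dr_z 0.00 (x10deg)
 dr full [ 0.005 -0.007  0.001]
```

Request:
servo_tool(motion=[{"dr": [0,0,0],"delta_pos": [0.15,-0.35,0],"hand": 0.3},{"dr": [0,0,0],"delta_pos": [0.28,-0.68,0],"hand": 0.3},{"dr": [0,0,0],"delta_pos": [0.32,-0.78,0],"hand": 0.3},{"dr": [0,0,0],"delta_pos": [0.32,-0.78,0],"hand": 0.3},{"dr": [0,0,0],"delta_pos": [0.32,-0.78,0],"hand": 0.3},{"dr": [0,0,0],"delta_pos": [0.32,-0.78,0],"hand": 0.3},{"dr": [0,0,0],"delta_pos": [0.32,-0.78,0],"hand": 0.3},{"dr": [0,0,0],"delta_pos": [0.32,-0.78,0],"hand": 0.3},{"dr": [0,0,0],"delta_pos": [0.32,-0.78,0],"hand": 0.3},{"dr": [0,0,0],"delta_pos": [0.32,-0.78,0],"hand": 0.3},{"dr": [0,0,0],"delta_pos": [0.3,-0.6,0],"hand": 0.3},{"dr": [0,0,0],"delta_pos": [0.2,-0.4,0],"hand": 0.3},{"dr": [0,0,0],"delta_pos": [0,0,0],"hand": 0.3}])

```text
time_s: 16.23
eef_pos: [564.6, 334.4, 97.2]
ee_rot: [0.001, 0.999, 0.034, -0.015]
force: [-0.3, -0.7, -1.5]
grip_width: 0.591
```

```bash
python3 - <<'E'
from h import *
plan(575.5,361,0,4)
c=get_calibration("wrist"); p,d=capture("wrist"); P=cloud(d,c)
cv2.imwrite("pics/w10.png",p[:,:,::-1])
try: print("bearing nest",centre(col(p,(100,120,40),(125,255,255)),4,c))
except Exception as e: print(e)
E
```

```text
t 16.23 pos [564.6 334.4  97.2] psi 3.8 tilt 1.69 grip 0.591 F [-0.3 -0.7 -1.5] j6 1.86
 units tool xyz [ 0.31  -0.521  1.935] dr_z -0.02 (x10deg)
 dr full [ 0.011  0.169 -0.015]
bearing nest [array([577.5, 358.9]), array([67.7, 68.2]), np.float64(3.8)]
```

View pics/w10.png

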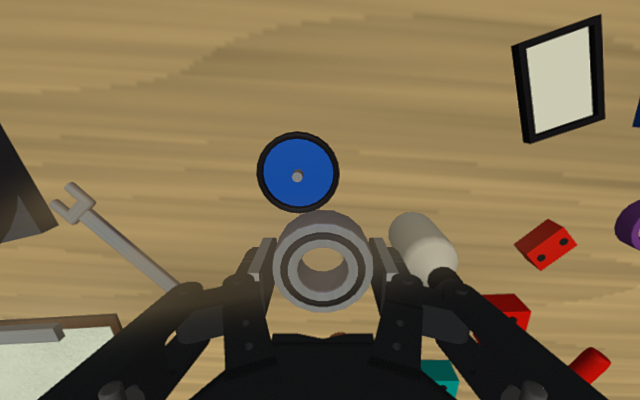

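Request:
servo_tool(motion=[{"dr": [0.01,0.17,-0.02],"delta_pos": [0.22,-0.25,0],"hand": 0.3},{"dr": [0,0,0],"delta_pos": [0.1,-0.25,0.2],"hand": 0.3},{"dr": [0,0,0],"delta_pos": [0,0,0.5],"hand": 0.3},{"dr": [0,0,0],"delta_pos": [0,0,0.5],"hand": 0.3},{"dr": [0,0,0],"delta_pos": [0,0,0.2],"hand": 0.3},{"dr": [0,0,0],"delta_pos": [0,0,0],"hand": 0.3}])

```text
time_s: 17.02
eef_pos: [579.6, 361.0, 21.9]
ee_rot: [0.0, 0.999, 0.034, 0.0]
force: [0.5, -0.0, -0.6]
grip_width: 0.59
```

```bash
python3 - <<'E'
from h import *
plan(577.5,359.5,0,4)
c=get_calibration("wrist"); p,d=capture("wrist"); P=cloud(d,c)
cv2.imwrite("pics/w11.png",p[:,:,::-1])
E
```

```text
t 17.02 pos [579.6 361.   21.9] psi 3.9 tilt 0.05 grip 0.590 F [ 0.5 -0.  -0.6] j6 1.89
 units tool xyz [-0.043  0.026  0.439] dr_z -0.01 (x10deg)
 dr full [ 0.005 -0.002 -0.007]
```

View pics/w11.png

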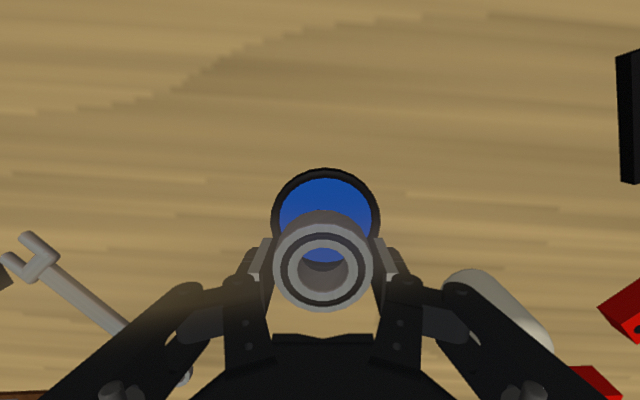

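```bash
python3 - <<'E'
from h import *
c=get_calibration("wrist"); p,d=capture("wrist")
m=col(p,(100,120,40),(125,255,255),(260,150,390,225)); cs,_=cv2.findContours(m.astype(np.uint8),cv2.RETR_EXTERNAL,cv2.CHAIN_APPROX_NONE)
k=max(cs,key=len).reshape(-1,2); 
k=k[(k[:,1]<205)]
w=rayz(k,4,c)[:,:2]
from scipy.optimize import least_squares
r=least_squares(lambda q:np.hypot(*(w-q[:2]).T)-34,[577,360]); print(r.x,np.abs(r.fun).max())
# outer rim top: dark arc at z=10, r=40
h=cv2.cvtColor(p,cv2.COLOR_RGB2HSV)
pts=[]
for u in range(285,366,5):
    v=np.where(h[150:215,u,2]<70)[0]
    if len(v): pts.append((u,150+v[0]))
w=rayz(pts,10,c)[:,:2]; r=least_squares(lambda q:np.hypot(*(w-q[:2]).T)-40,[577,360],loss='soft_l1'); print(r.x,np.abs(r.fun).max())
E
```

```text
[576.73628344 358.91851136] 0.6245573875889647
[578.37583337 359.14073868] 0.608041191219705
```

Request:
servo_tool(motion=[{"dr": [0,0,0],"delta_pos": [-0.03,0.03,0.2],"hand": 0.3},{"dr": [0,0,0],"delta_pos": [0,0,0.25],"hand": 0.3},{"dr": [0,0,0],"delta_pos": [0,0,0.12],"hand": 0.3},{"dr": [0,0,0],"delta_pos": [0,0,0],"hand": 0.3}])

```text
time_s: 17.62
eef_pos: [579.3, 359.6, -6.0]
ee_rot: [-0.0, 0.999, 0.034, 0.002]
force: [0.7, -0.6, -2.0]
grip_width: 0.589
```

```bash
python3 - <<'E'
from h import *
plan(578,359.2,-25,4)
c=get_calibration("wrist"); p,d=capture("wrist"); P=cloud(d,c)
cv2.imwrite("pics/w12.png",cv2.resize(p[130:350,200:440,::-1],None,fx=2.5,fy=2.5))
E
```

```text
t 17.62 pos [579.3 359.6  -6. ] psi 3.9 tilt 0.23 grip 0.589 F [ 0.7 -0.6 -2. ] j6 1.89
 units tool xyz [-0.028  0.006  0.38 ] dr_z -0.01 (x10deg)
 dr full [-0.002 -0.023 -0.008]
```

View pics/w12.png

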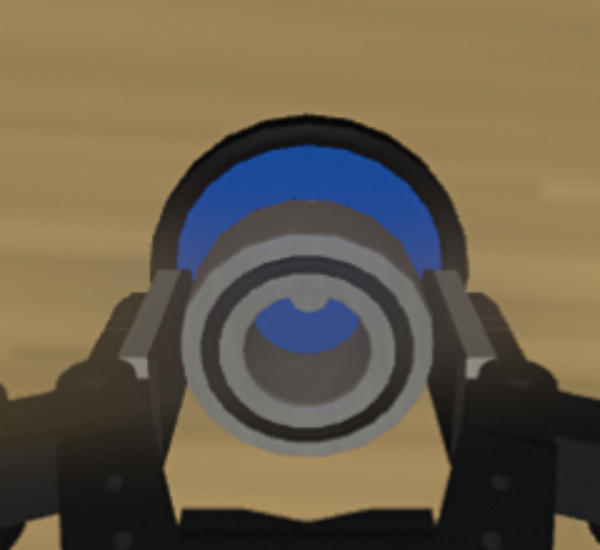

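Request:
servo_tool(motion=[{"dr": [0,-0.02,0],"delta_pos": [-0.03,0,0.15],"hand": 0.3},{"dr": [0,0,0],"delta_pos": [0,0,0.15],"hand": 0.3},{"dr": [0,0,0],"delta_pos": [0,0,0.07],"hand": 0.3},{"dr": [0,0,0],"delta_pos": [0,0,0],"hand": 0.3}])

```text
time_s: 18.18
eef_pos: [578.1, 359.6, -25.1]
ee_rot: [-0.0, 0.999, 0.034, 0.001]
force: [0.3, 0.0, -1.6]
grip_width: 0.587
```

```bash
python3 - <<'E'
from h import *
plan(578,359.2,-26,4)
E
```

```text
t 18.18 pos [578.1 359.6 -25.1] psi 3.9 tilt 0.08 grip 0.587 F [ 0.3  0.  -1.6] j6 1.89
 units tool xyz [-0.003  0.008  0.017] dr_z -0.01 (x10deg)
 dr full [-0.003 -0.008 -0.008]
```

Bottom ~1 mm above the floor; lower that and release, rise.

Request:
servo_tool(motion=[{"dr": [0,0,0],"delta_pos": [0,0,0.02],"hand": 0.3},{"dr": [0,0,0],"delta_pos": [0,0,0.0],"hand": 0.75},{"dr": [0,0,0],"delta_pos": [0,0,0],"hand": 0.75},{"dr": [0,0,0],"delta_pos": [0,0,0],"hand": 0.75},{"dr": [0,0,0],"delta_pos": [0,0,-0.3],"hand": 0.75},{"dr": [0,0,0],"delta_pos": [0,0,-0.6],"hand": 0.75},{"dr": [0,0,0],"delta_pos": [0,0,-0.7],"hand": 0.75},{"dr": [0,0,0],"delta_pos": [0,0,-0.7],"hand": 0.75},{"dr": [0,0,0],"delta_pos": [0,0,-0.3],"hand": 0.75}])

```text
time_s: 19.3
eef_pos: [578.6, 360.0, 112.8]
ee_rot: [-0.001, 0.999, 0.034, 0.003]
force: [-0.4, 0.1, -0.0]
grip_width: 0.746
```

```bash
python3 - <<'E'
from h import *
plan(364.5,299,90,4)
c=get_calibration("wrist"); p,d=capture("wrist"); P=cloud(d,c)
cv2.imwrite("pics/w13.png",p[:,:,::-1])
E
```

```text
t 19.30 pos [578.6 360.  112.8] psi 3.9 tilt 0.37 grip 0.746 F [-0.4  0.1 -0. ] j6 1.89
 units tool xyz [-4.357  0.926  0.429] dr_z -0.01 (x10deg)
 dr full [-0.016 -0.033 -0.009]
```

View pics/w13.png

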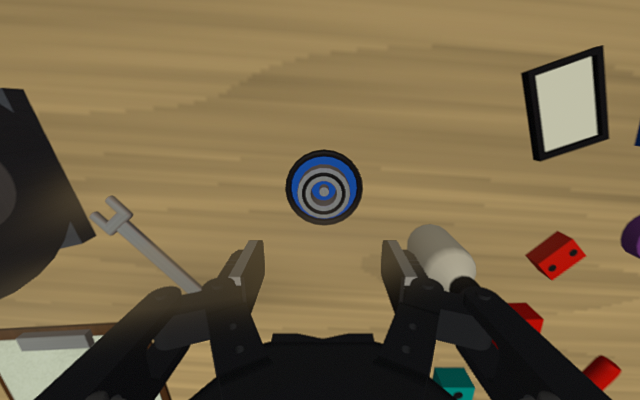

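Request:
servo_tool(motion=[{"dr": [0,-0.03,0],"delta_pos": [-0.5,0.1,0],"hand": 0.75},{"dr": [0,0,0],"delta_pos": [-0.8,0.17,0],"hand": 0.75},{"dr": [0,0,0],"delta_pos": [-0.8,0.17,0],"hand": 0.75},{"dr": [0,0,0],"delta_pos": [-0.8,0.17,0],"hand": 0.75},{"dr": [0,0,0],"delta_pos": [-0.8,0.17,0],"hand": 0.75},{"dr": [0,0,0],"delta_pos": [-0.6,0.12,0],"hand": 0.75},{"dr": [0,0,0],"delta_pos": [0,0,0],"hand": 0.75}])

```text
time_s: 20.23
eef_pos: [358.0, 296.9, 107.9]
ee_rot: [0.0, 0.999, 0.034, -0.003]
force: [0.8, -0.4, -0.2]
grip_width: 0.749
```

```bash
python3 - <<'E'
from h import *
plan(364.5,299,0,4)
c=get_calibration("wrist"); p,d=capture("wrist"); P=cloud(d,c)
cv2.imwrite("pics/w14.png",p[:,:,::-1])
m=(P[...,2]>42)&(P[...,2]<54)&(abs(P[...,0]-364)<40)&(abs(P[...,1]-299)<35)&(d>0)
t=P[m]; print(len(t),t.min(0),t.max(0),cv2.minEnclosingCircle(t[:,:2].astype(np.float32)))
E
```

```text
t 20.23 pos [358.  296.9 107.9] psi 3.9 tilt 0.35 grip 0.749 F [ 0.8 -0.4 -0.2] j6 1.94
 units tool xyz [ 0.145 -0.034  2.157] dr_z -0.01 (x10deg)
 dr full [-0.001  0.035 -0.013]
550 [349.53636644 282.06208358  42.00656906] [382.41652952 315.23690815  49.84042697] ((365.6048583984375, 298.810302734375), 16.89388084411621)
```

View pics/w14.png

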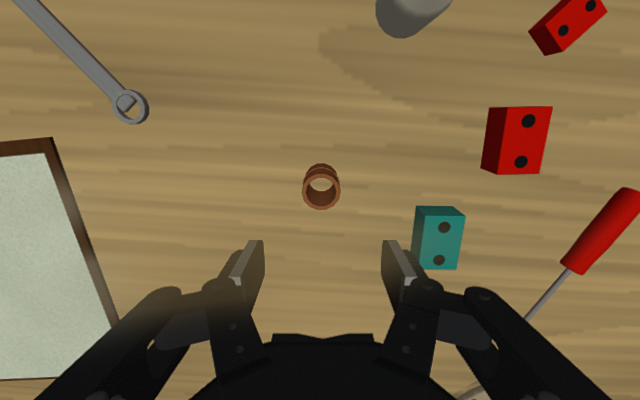

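Request:
servo_tool(motion=[{"dr": [0,0.03,-0.01],"delta_pos": [0.15,-0.03,0.3],"hand": 0.75},{"dr": [0,0,0],"delta_pos": [0,0,0.6],"hand": 0.75},{"dr": [0,0,0],"delta_pos": [0,0,0.5],"hand": 0.75},{"dr": [0,0,0],"delta_pos": [0,0,0.3],"hand": 0.75},{"dr": [0,0,0],"delta_pos": [0,0,0],"hand": 0.75}])

```text
time_s: 20.9
eef_pos: [371.6, 300.0, 18.9]
ee_rot: [-0.0, 0.999, 0.034, 0.001]
force: [-0.8, -0.7, -0.4]
grip_width: 0.752
```

```bash
python3 - <<'E'
from h import *
plan(365.5,298.8,-23,4)
E
```

```text
t 20.90 pos [371.6 300.   18.9] psi 3.8 tilt 0.10 grip 0.752 F [-0.8 -0.7 -0.4] j6 1.94
 units tool xyz [-0.125  0.017  0.837] dr_z -0.02 (x10deg)
 dr full [-0.004 -0.009 -0.016]
```

Request:
servo_tool(motion=[{"dr": [0,-0.01,-0.02],"delta_pos": [-0.14,0.02,0.3],"hand": 0.75},{"dr": [0,0,0],"delta_pos": [0,0,0.3],"hand": 0.75},{"dr": [0,0,0],"delta_pos": [0,0,0.2],"hand": 0.65},{"dr": [0,0,0],"delta_pos": [0,0,0.04],"hand": 0.6},{"dr": [0,0,0],"delta_pos": [0,0,0],"hand": 0.6}])

```text
time_s: 21.52
eef_pos: [368.2, 299.6, -23.5]
ee_rot: [-0.001, 0.999, 0.035, 0.002]
force: [0.3, -0.4, 0.4]
grip_width: 0.6
```

```bash
python3 - <<'E'
from h import *
plan(365.5,298.8,-23,4)
E
```

```text
t 21.52 pos [368.2 299.6 -23.5] psi 4.0 tilt 0.24 grip 0.600 F [ 0.3 -0.4  0.4] j6 1.94
 units tool xyz [-0.054  0.012 -0.01 ] dr_z -0.00 (x10deg)
 dr full [-0.012 -0.021 -0.   ]
```

Request:
servo_tool(motion=[{"dr": [-0.01,-0.02,0],"delta_pos": [-0.05,0.01,0],"hand": 0.6},{"dr": [0,0,0],"delta_pos": [0,0,0],"hand": 0.2},{"dr": [0,0,0],"delta_pos": [0,0,0],"hand": 0.2},{"dr": [0,0,0],"delta_pos": [0,0,0],"hand": 0.2},{"dr": [0,0,0],"delta_pos": [0,0,0],"hand": 0.2}], squeeze=40)

```text
time_s: 22.15
eef_pos: [366.0, 299.1, -22.7]
ee_rot: [-0.0, 0.999, 0.035, 0.001]
force: [0.4, -0.7, -0.6]
grip_width: 0.376
```

```bash
python3 - <<'E'
from h import *
plan(365.5,298.8,130,4)
c=get_calibration("wrist"); p,d=capture("wrist"); P=cloud(d,c)
cv2.imwrite("pics/w15.png",cv2.resize(p[130:350,200:440,::-1],None,fx=2.5,fy=2.5))
E
```

```text
t 22.15 pos [366.  299.1 -22.7] psi 4.0 tilt 0.10 grip 0.376 F [ 0.4 -0.7 -0.6] j6 1.94
 units tool xyz [-6.000e-03  3.000e-03 -3.053e+00] dr_z -0.00 (x10deg)
 dr full [-0.005 -0.009 -0.   ]
```

View pics/w15.png

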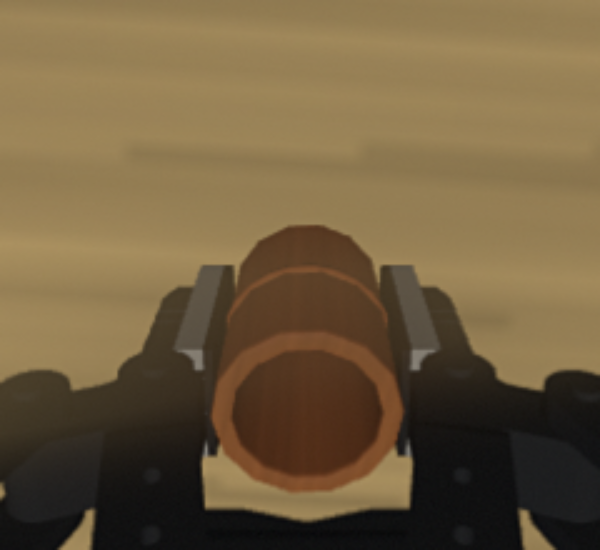

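Request:
servo_tool(motion=[{"dr": [0,0,0],"delta_pos": [0,0,-0.3],"hand": 0.2},{"dr": [0,0,0],"delta_pos": [0,0,-0.6],"hand": 0.2},{"dr": [0,0,0],"delta_pos": [0,0,-0.8],"hand": 0.2},{"dr": [0,0,0],"delta_pos": [0,0,-0.8],"hand": 0.2},{"dr": [0,0,0],"delta_pos": [0,0,-0.5],"hand": 0.2},{"dr": [0,0,0],"delta_pos": [0,0.3,0],"hand": 0.2},{"dr": [0,0,0],"delta_pos": [0.02,0.6,0],"hand": 0.2},{"dr": [0,0,0],"delta_pos": [0.02,0.8,0],"hand": 0.2},{"dr": [0,0,0],"delta_pos": [0.02,0.8,0],"hand": 0.2},{"dr": [0,0,0],"delta_pos": [0.02,0.8,0],"hand": 0.2},{"dr": [0,0,0],"delta_pos": [0.02,0.8,0],"hand": 0.2},{"dr": [0,0,0],"delta_pos": [0.02,0.8,0],"hand": 0.2},{"dr": [0,0,0],"delta_pos": [0.02,0.8,0],"hand": 0.2},{"dr": [0,0,0],"delta_pos": [0.02,0.6,0],"hand": 0.2},{"dr": [0,0,0],"delta_pos": [0,0.2,0],"hand": 0.2}])

```text
time_s: 24.08
eef_pos: [388.7, -40.1, 128.5]
ee_rot: [-0.001, 0.999, 0.034, -0.004]
force: [0.7, 0.3, -0.5]
grip_width: 0.381
```

```bash
python3 - <<'E'
from h import *
plan(440,-345,125,4)
E
```

```text
t 24.07 pos [388.7 -40.1 128.5] psi 3.9 tilt 0.52 grip 0.381 F [ 0.7  0.3 -0.5] j6 1.10
 units tool xyz [0.605 6.155 0.05 ] dr_z -0.01 (x10deg)
 dr full [-0.015  0.05  -0.005]
```

Request:
servo_tool(motion=[{"dr": [-0.01,0.05,0],"delta_pos": [0.05,0.4,0],"hand": 0.2},{"dr": [0,0,0],"delta_pos": [0.08,0.8,0],"hand": 0.2},{"dr": [0,0,0],"delta_pos": [0.08,0.8,0],"hand": 0.2},{"dr": [0,0,0],"delta_pos": [0.08,0.8,0],"hand": 0.2},{"dr": [0,0,0],"delta_pos": [0.08,0.8,0],"hand": 0.2},{"dr": [0,0,0],"delta_pos": [0.08,0.8,0],"hand": 0.2},{"dr": [0,0,0],"delta_pos": [0.1,0.8,0],"hand": 0.2},{"dr": [0,0,0],"delta_pos": [0.2,0.6,0],"hand": 0.2},{"dr": [0,0,0],"delta_pos": [0.4,0.3,0],"hand": 0.2},{"dr": [0,0,0],"delta_pos": [0.6,0,0],"hand": 0.2},{"dr": [0,0,0],"delta_pos": [0.6,0,0],"hand": 0.2},{"dr": [0,0,0],"delta_pos": [0.4,0,0],"hand": 0.2},{"dr": [0,0,0],"delta_pos": [0.1,0,0],"hand": 0.2},{"dr": [0,0,0],"delta_pos": [0,0,0],"hand": 0.2}])

```text
time_s: 25.82
eef_pos: [549.1, -334.7, 115.2]
ee_rot: [-0.008, 0.999, 0.036, -0.007]
force: [-0.4, -0.2, -0.4]
grip_width: 0.379
```

```bash
python3 - <<'E'
from h import *
plan(570.5,-348,60,4)
c=get_calibration("wrist"); p,d=capture("wrist"); P=cloud(d,c)
cv2.imwrite("pics/w16.png",p[:,:,::-1])
print("coupling nest",centre(col(p,(5,200,120),(15,255,255),(200,50,450,210)),4,c))
E
```

```text
t 25.82 pos [ 549.1 -334.7  115.2] psi 4.2 tilt 1.26 grip 0.379 F [-0.4 -0.2 -0.4] j6 0.77
 units tool xyz [0.424 0.315 1.094] dr_z 0.02 (x10deg)
 dr full [-0.098  0.079  0.016]
coupling nest [array([ 571. , -348.3]), array([47.8, 49.3]), np.float64(4.3)]
```

View pics/w16.png

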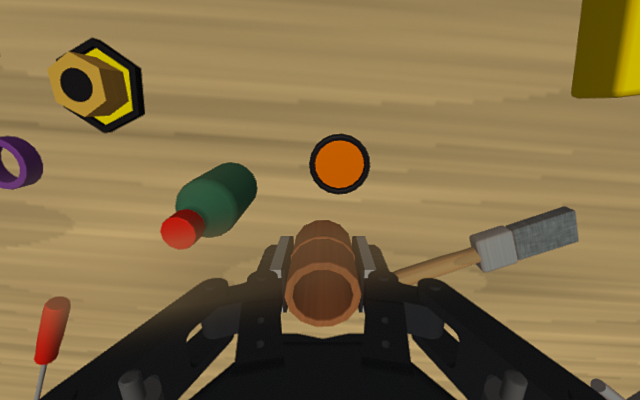

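Request:
servo_tool(motion=[{"dr": [-0.1,0.08,0.02],"delta_pos": [0.25,0.18,0],"hand": 0.2},{"dr": [0,0,0],"delta_pos": [0.15,0.12,0.2],"hand": 0.2},{"dr": [0,0,0],"delta_pos": [0,0,0.5],"hand": 0.2},{"dr": [0,0,0],"delta_pos": [0,0,0.5],"hand": 0.2},{"dr": [0,0,0],"delta_pos": [0,0,0.4],"hand": 0.2},{"dr": [0,0,0],"delta_pos": [0,0,0.1],"hand": 0.2},{"dr": [0,0,0],"delta_pos": [0,0,0],"hand": 0.2}])

```text
time_s: 26.75
eef_pos: [571.1, -351.7, 25.3]
ee_rot: [0.001, 0.999, 0.033, 0.001]
force: [0.1, 0.3, -1.2]
grip_width: 0.381
```

```bash
python3 - <<'E'
from h import *
plan(571.2,-348,0,4)
c=get_calibration("wrist"); p,d=capture("wrist"); P=cloud(d,c)
cv2.imwrite("pics/w17.png",cv2.resize(p[130:350,200:440,::-1],None,fx=2.5,fy=2.5))
m=col(p,(5,200,120),(15,255,255),(250,120,400,235)); cs,_=cv2.findContours(m.astype(np.uint8),cv2.RETR_EXTERNAL,cv2.CHAIN_APPROX_NONE)
k=max(cs,key=len).reshape(-1,2); k=k[k[:,1]<k[:,1].min()+14]
w=rayz(k,4,c)[:,:2]
from scipy.optimize import least_squares
r=least_squares(lambda q:np.hypot(*(w-q[:2]).T)-25,[571,-348]); print(r.x,np.abs(r.fun).max())
E
```

```text
t 26.75 pos [ 571.1 -351.7   25.3] psi 3.8 tilt 0.11 grip 0.381 F [ 0.1  0.3 -1.2] j6 0.78
 units tool xyz [ 0.007 -0.075  0.506] dr_z -0.02 (x10deg)
 dr full [ 0.01  -0.006 -0.021]
[ 569.77952776 -348.19156764] 0.42392383694453173
```

View pics/w17.png

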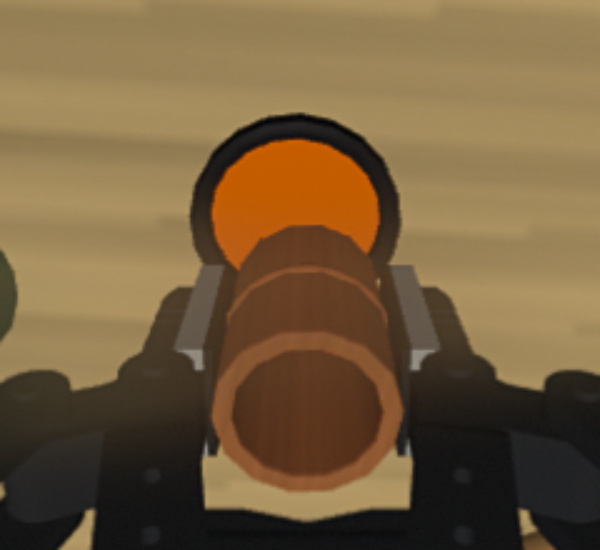

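Request:
servo_tool(motion=[{"dr": [0.01,-0.01,-0.02],"delta_pos": [0,-0.08,0.15],"hand": 0.2},{"dr": [0,0,0],"delta_pos": [0,0,0.3],"hand": 0.2},{"dr": [0,0,0],"delta_pos": [0,0,0.2],"hand": 0.2},{"dr": [0,0,0],"delta_pos": [0,0,0],"hand": 0.2}])

```text
time_s: 27.3
eef_pos: [571.3, -347.8, -8.2]
ee_rot: [0.001, 0.999, 0.035, 0.0]
force: [-0.7, -0.4, -0.2]
grip_width: 0.383
```

```bash
python3 - <<'E'
from h import *
plan(570.6,-348.2,-18.5,4)
c=get_calibration("wrist"); p,d=capture("wrist"); P=cloud(d,c)
cv2.imwrite("pics/w18.png",cv2.resize(p[130:350,200:440,::-1],None,fx=2.5,fy=2.5))
E
```

```text
t 27.30 pos [ 571.3 -347.8   -8.2] psi 4.0 tilt 0.08 grip 0.383 F [-0.7 -0.4 -0.2] j6 0.78
 units tool xyz [-0.014  0.007  0.207] dr_z 0.00 (x10deg)
 dr full [ 0.007 -0.003  0.001]
```

View pics/w18.png

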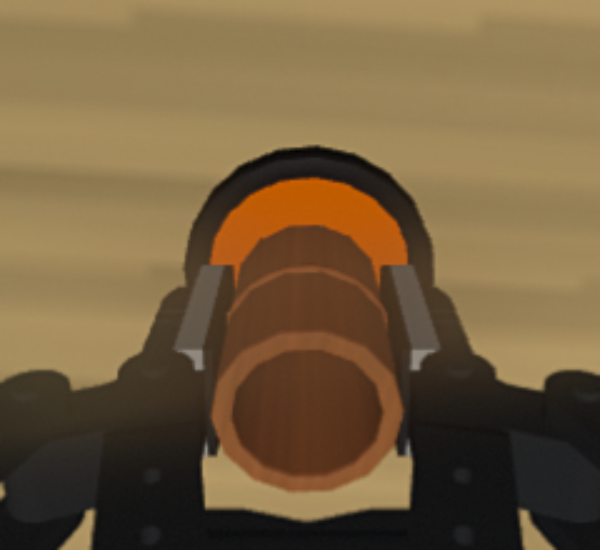

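Centred; lower the last 10 mm, release and rise.

Request:
servo_tool(motion=[{"dr": [0,0,0],"delta_pos": [-0.01,0,0.1],"hand": 0.2},{"dr": [0,0,0],"delta_pos": [0,0,0.08],"hand": 0.2},{"dr": [0,0,0],"delta_pos": [0,0,0.03],"hand": 0.2},{"dr": [0,0,0],"delta_pos": [0,0,0],"hand": 0.2}])

```text
time_s: 27.85
eef_pos: [571.3, -348.4, -18.1]
ee_rot: [0.001, 0.999, 0.035, 0.001]
force: [-0.1, 0.1, -0.4]
grip_width: 0.378
```

```bash
python3 - <<'E'
from h import *
plan(570.6,-348.2,-19,4)
E
```

```text
t 27.85 pos [ 571.3 -348.4  -18.1] psi 4.0 tilt 0.20 grip 0.378 F [-0.1  0.1 -0.4] j6 0.78
 units tool xyz [-0.014 -0.005  0.019] dr_z 0.00 (x10deg)
 dr full [ 0.016 -0.012  0.001]
```

Request:
servo_tool(motion=[{"dr": [0,0,0],"delta_pos": [0,0,0.02],"hand": 0.2},{"dr": [0,0,0],"delta_pos": [0,0,0],"hand": 0.6},{"dr": [0,0,0],"delta_pos": [0,0,0],"hand": 0.6},{"dr": [0,0,0],"delta_pos": [0,0,0],"hand": 0.6},{"dr": [0,0,0],"delta_pos": [0,0,-0.3],"hand": 0.6},{"dr": [0,0,0],"delta_pos": [0,0,-0.6],"hand": 0.6},{"dr": [0,0,0],"delta_pos": [0,0,-0.7],"hand": 0.6},{"dr": [0,0,0],"delta_pos": [0,0,-0.7],"hand": 0.6},{"dr": [0,0,0],"delta_pos": [0,0,-0.6],"hand": 0.6},{"dr": [0,0,0],"delta_pos": [0,0,0],"hand": 0.6}])

```text
time_s: 29.1
eef_pos: [571.7, -348.6, 137.2]
ee_rot: [0.004, 0.999, 0.035, 0.003]
force: [-0.7, -0.1, 0.2]
grip_width: 0.605
```

```bash
python3 - <<'E'
from h import *
plan(417.5,120.5,120,6.2)
c=get_calibration("wrist"); p,d=capture("wrist"); P=cloud(d,c)
cv2.imwrite("pics/w19.png",p[:,:,::-1])
E
```

```text
t 29.10 pos [ 571.7 -348.6  137.2] psi 4.0 tilt 0.56 grip 0.605 F [-0.7 -0.1  0.2] j6 0.78
 units tool xyz [-2.421 -9.576  0.257] dr_z -0.22 (x10deg)
 dr full [ 0.043 -0.037 -0.219]
```

View pics/w19.png

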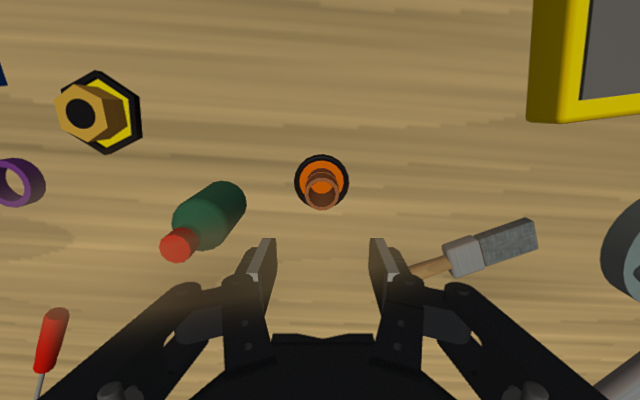

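Request:
servo_tool(motion=[{"dr": [0.04,-0.04,-0.1],"delta_pos": [-0.1,-0.4,0],"hand": 0.7},{"dr": [0,0,-0.1],"delta_pos": [-0.2,-0.8,0],"hand": 0.7},{"dr": [0,0,0],"delta_pos": [-0.2,-0.8,0],"hand": 0.7},{"dr": [0,0,0],"delta_pos": [-0.2,-0.8,0],"hand": 0.7},{"dr": [0,0,0],"delta_pos": [-0.2,-0.8,0],"hand": 0.7},{"dr": [0,0,0],"delta_pos": [-0.2,-0.8,0],"hand": 0.7},{"dr": [0,0,0],"delta_pos": [-0.2,-0.8,0],"hand": 0.7},{"dr": [0,0,0],"delta_pos": [-0.2,-0.8,0],"hand": 0.7},{"dr": [0,0,0],"delta_pos": [-0.2,-0.8,0],"hand": 0.7},{"dr": [0,0,0],"delta_pos": [-0.2,-0.8,0],"hand": 0.7},{"dr": [0,0,0],"delta_pos": [-0.2,-0.8,0],"hand": 0.7},{"dr": [0,0,0],"delta_pos": [-0.2,-0.7,0],"hand": 0.7},{"dr": [0,0,0],"delta_pos": [-0.05,-0.2,0],"hand": 0.7},{"dr": [0,0,0],"delta_pos": [0,0,0],"hand": 0.7}])

```text
time_s: 30.9
eef_pos: [392.5, 118.5, 126.8]
ee_rot: [-0.006, 0.999, 0.052, -0.013]
force: [0.2, -0.8, 0.2]
grip_width: 0.701
```

```bash
python3 - <<'E'
from h import *
plan(417.5,120.5,20,6.2)
c=get_calibration("wrist"); p,d=capture("wrist"); P=cloud(d,c)
cv2.imwrite("pics/w20.png",p[:,:,::-1])
h=cv2.cvtColor(p,cv2.COLOR_RGB2HSV)
m=(P[...,2]>25)&(P[...,2]<36)&(abs(P[...,0]-417)<50)&(abs(P[...,1]-121)<45)&(d>0)
t=P[m]; print(len(t),t.mean(0),cv2.minAreaRect(t[:,:2].astype(np.float32)))
E
```

```text
t 30.90 pos [392.5 118.5 126.8] psi 6.0 tilt 1.61 grip 0.701 F [ 0.2 -0.8  0.2] j6 1.46
 units tool xyz [0.554 0.042 2.123] dr_z -0.02 (x10deg)
 dr full [-0.08   0.14  -0.021]
2515 [420.61050007 120.99548814  29.98241452] ((419.3688659667969, 120.71780395507812), (59.93845748901367, 40.05046081542969), 5.181113243103027)
```

View pics/w20.png

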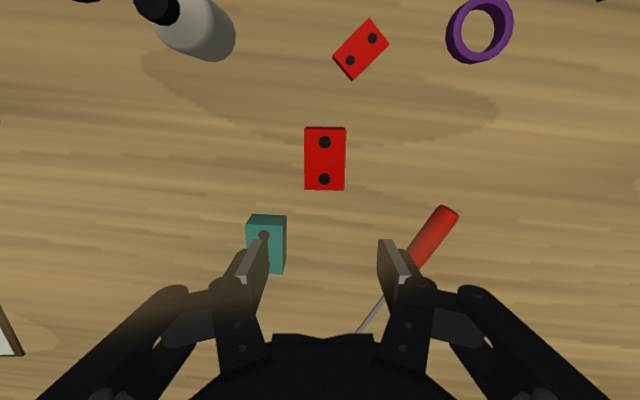

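Request:
servo_tool(motion=[{"dr": [-0.08,0.14,0.06],"delta_pos": [0.3,0,0],"hand": 0.7},{"dr": [0,0,0],"delta_pos": [0.22,0,0.3],"hand": 0.7},{"dr": [0,0,0],"delta_pos": [0,0,0.6],"hand": 0.7},{"dr": [0,0,0],"delta_pos": [0,0,0.6],"hand": 0.7},{"dr": [0,0,0],"delta_pos": [0,0,0.4],"hand": 0.7},{"dr": [0,0,0],"delta_pos": [0,0,0.2],"hand": 0.7},{"dr": [0,0,0],"delta_pos": [0,0,0],"hand": 0.7}])

```text
time_s: 31.82
eef_pos: [427.9, 115.8, 17.9]
ee_rot: [0.002, 0.999, 0.041, 0.005]
force: [0.2, 0.2, 1.0]
grip_width: 0.7
```

```bash
python3 - <<'E'
from h import *
plan(419,120.7,-28.5,5.2)
E
```

```text
t 31.82 pos [427.9 115.8  17.9] psi 4.7 tilt 0.62 grip 0.700 F [0.2 0.2 1. ] j6 1.49
 units tool xyz [-0.178 -0.117  0.926] dr_z -0.05 (x10deg)
 dr full [ 0.025 -0.057 -0.047]
```

Request:
servo_tool(motion=[{"dr": [0.02,-0.06,-0.05],"delta_pos": [-0.18,-0.12,0.2],"hand": 0.7},{"dr": [0,0,0],"delta_pos": [0,0,0.35],"hand": 0.7},{"dr": [0,0,0],"delta_pos": [0,0,0.3],"hand": 0.7},{"dr": [0,0,0],"delta_pos": [0,0,0.06],"hand": 0.7},{"dr": [0,0,0],"delta_pos": [0,0,0],"hand": 0.7}])

```text
time_s: 32.45
eef_pos: [418.6, 121.9, -27.7]
ee_rot: [0.0, 0.999, 0.046, 0.001]
force: [-0.7, 0.3, 0.3]
grip_width: 0.701
```

```bash
python3 - <<'E'
from h import *
plan(419,120.7,-28.5,5.2)
E
```

```text
t 32.45 pos [418.6 121.9 -27.7] psi 5.3 tilt 0.16 grip 0.701 F [-0.7  0.3  0.3] j6 1.49
 units tool xyz [0.005 0.025 0.017] dr_z 0.01 (x10deg)
 dr full [ 0.005 -0.015  0.012]
```

Request:
servo_tool(motion=[{"dr": [0,-0.01,0],"delta_pos": [0,0.02,0.01],"hand": 0.3},{"dr": [0,0,0],"delta_pos": [0,0,0],"hand": 0.3},{"dr": [0,0,0],"delta_pos": [0,0,0],"hand": 0.3},{"dr": [0,0,0],"delta_pos": [0,0,0],"hand": 0.3}], squeeze=50)

```text
time_s: 32.95
eef_pos: [419.2, 120.9, -27.2]
ee_rot: [0.0, 0.999, 0.046, 0.001]
force: [0.6, -0.8, -2.7]
grip_width: 0.458
```

```bash
python3 - <<'E'
from h import *
plan(675,134,90,22.5)
E
```

```text
t 32.95 pos [419.2 120.9 -27.2] psi 5.3 tilt 0.15 grip 0.458 F [ 0.6 -0.8 -2.7] j6 1.49
 units tool xyz [ 5.125  0.217 -2.331] dr_z -1.72 (x10deg)
 dr full [ 0.007 -0.013 -1.718]
```

Request:
servo_tool(motion=[{"dr": [0,0,0],"delta_pos": [0,0,-0.3],"hand": 0.3},{"dr": [0,0,0],"delta_pos": [0,0,-0.6],"hand": 0.3},{"dr": [0,0,0],"delta_pos": [0,0,-0.7],"hand": 0.3},{"dr": [0,0,-0.2],"delta_pos": [0,0,-0.7],"hand": 0.3},{"dr": [0,0,-0.4],"delta_pos": [0,0,-0.2],"hand": 0.3},{"dr": [0,0,-0.4],"delta_pos": [0,0,0],"hand": 0.3},{"dr": [0,0,-0.4],"delta_pos": [0.2,0.07,0],"hand": 0.3},{"dr": [0,0,-0.4],"delta_pos": [0.4,0.14,0],"hand": 0.3},{"dr": [0,0,0],"delta_pos": [0.6,0.22,0],"hand": 0.3},{"dr": [0,0,0],"delta_pos": [0.6,0.22,0],"hand": 0.3},{"dr": [0,0,0],"delta_pos": [0.6,0.22,0],"hand": 0.3},{"dr": [0,0,0],"delta_pos": [0.6,0.22,0],"hand": 0.3},{"dr": [0,0,0],"delta_pos": [0.6,0.22,0],"hand": 0.3},{"dr": [0,0,0],"delta_pos": [0.5,0.2,0],"hand": 0.3},{"dr": [0,0,0],"delta_pos": [0.2,0.07,0],"hand": 0.3},{"dr": [0,0,0],"delta_pos": [0,0,0],"hand": 0.3}])

```text
time_s: 34.95
eef_pos: [651.0, 133.2, 97.7]
ee_rot: [-0.0, 0.978, 0.207, -0.003]
force: [-0.7, 0.8, -2.8]
grip_width: 0.461
```

```bash
python3 - <<'E'
from h import *
plan(675,134.5,20,23.6)
c=get_calibration("wrist"); p,d=capture("wrist"); P=cloud(d,c)
cv2.imwrite("pics/w21.png",p[:,:,::-1])
try: print("block nest",centre(col(p,(15,0,150),(90,80,255),(200,0,450,250)),4,c))
except Exception as e: print(e)
E
```

```text
t 34.95 pos [651.  133.2  97.7] psi 23.9 tilt 0.36 grip 0.461 F [-0.7  0.8 -2.8] j6 1.18
 units tool xyz [0.459 0.174 1.552] dr_z 0.03 (x10deg)
 dr full [-0.01   0.035  0.033]
block nest [array([677.4, 132.8]), array([71.4, 55.8]), np.float64(23.5)]
```

View pics/w21.png

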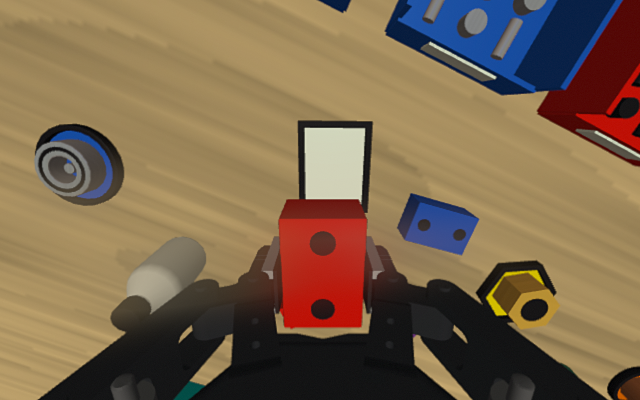

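Request:
servo_tool(motion=[{"dr": [-0.01,0.03,0.03],"delta_pos": [0.3,0.12,0],"hand": 0.3},{"dr": [0,0,0],"delta_pos": [0.15,0.08,0.2],"hand": 0.3},{"dr": [0,0,0],"delta_pos": [0,0,0.5],"hand": 0.3},{"dr": [0,0,0],"delta_pos": [0,0,0.5],"hand": 0.3},{"dr": [0,0,0],"delta_pos": [0,0,0.4],"hand": 0.3},{"dr": [0,0,0],"delta_pos": [0,0,0.2],"hand": 0.3},{"dr": [0,0,0],"delta_pos": [0,0,0],"hand": 0.3}])

```text
time_s: 35.88
eef_pos: [671.8, 133.0, 2.4]
ee_rot: [-0.0, 0.979, 0.205, -0.003]
force: [0.1, 0.6, -2.0]
grip_width: 0.458
```

```bash
python3 - <<'E'
from h import *
plan(675.5,133,-10,23.6)
c=get_calibration("wrist"); p,d=capture("wrist"); P=cloud(d,c)
cv2.imwrite("pics/w22.png",cv2.resize(p[100:350,190:450,::-1],None,fx=2.3,fy=2.3))
m=col(p,(15,0,140),(90,80,255),(200,100,450,225)); cs,_=cv2.findContours(m.astype(np.uint8),cv2.RETR_EXTERNAL,cv2.CHAIN_APPROX_NONE)
k=max(cs,key=len).reshape(-1,2); w=rayz(k,4,c)[:,:2]; a=np.radians(23.6)
u=w@[np.cos(a),np.sin(a)]; v=w@[-np.sin(a),np.cos(a)]
cu=u.max()-38; cv=(v.max()+v.min())/2; print("span v",np.ptp(v),"centre",cu*np.cos(a)-cv*np.sin(a),cu*np.sin(a)+cv*np.cos(a))
E
```

```text
t 35.88 pos [671.8 133.    2.4] psi 23.7 tilt 0.36 grip 0.458 F [ 0.1  0.6 -2. ] j6 1.18
 units tool xyz [0.069 0.03  0.247] dr_z 0.01 (x10deg)
 dr full [-0.012  0.034  0.008]
span v 55.82651315322008 centre 674.4015531749973 131.49210499985594
```

View pics/w22.png

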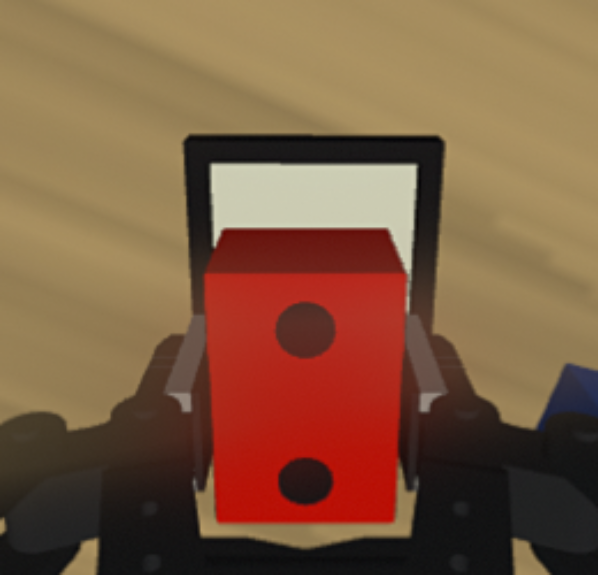

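Request:
servo_tool(motion=[{"dr": [-0.01,0.03,0],"delta_pos": [0.04,0.04,0.1],"hand": 0.3},{"dr": [0,0,0],"delta_pos": [0,0,0.15],"hand": 0.3},{"dr": [0,0,0],"delta_pos": [0,0,0.04],"hand": 0.3},{"dr": [0,0,0],"delta_pos": [0,0,0],"hand": 0.3}])

```text
time_s: 36.42
eef_pos: [675.9, 131.9, -10.6]
ee_rot: [0.0, 0.979, 0.205, 0.002]
force: [0.1, -0.2, -1.4]
grip_width: 0.459
```

```bash
python3 - <<'E'
from h import *
plan(674.6,132,-23,23.6)
c=get_calibration("wrist"); p,d=capture("wrist"); P=cloud(d,c)
cv2.imwrite("pics/w23.png",cv2.resize(p[100:350,190:450,::-1],None,fx=2.3,fy=2.3))
E
```

```text
t 36.42 pos [675.9 131.9 -10.6] psi 23.7 tilt 0.21 grip 0.459 F [ 0.1 -0.2 -1.4] j6 1.18
 units tool xyz [-0.025 -0.012  0.248] dr_z 0.01 (x10deg)
 dr full [ 0.008 -0.019  0.008]
```

View pics/w23.png

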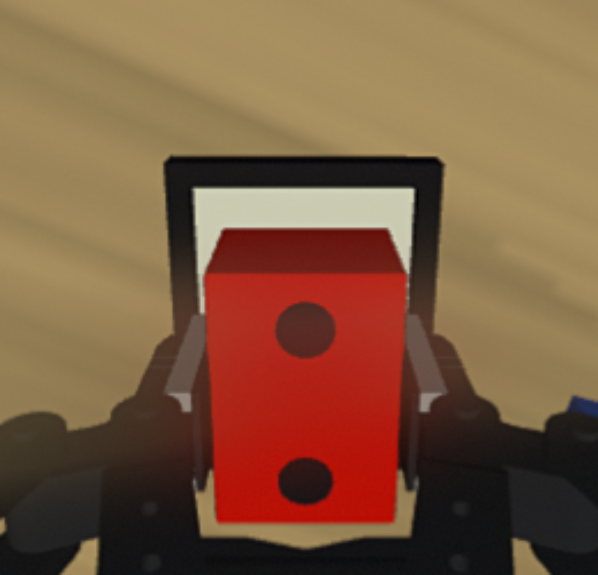

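Centred sideways (floor 193–415, block 222–388). Lower the remaining ~12 mm.

Request:
servo_tool(motion=[{"dr": [0.01,-0.02,0],"delta_pos": [-0.02,0,0.1],"hand": 0.3},{"dr": [0,0,0],"delta_pos": [0,0,0.1],"hand": 0.3},{"dr": [0,0,0],"delta_pos": [0,0,0.04],"hand": 0.3},{"dr": [0,0,0],"delta_pos": [0,0,0],"hand": 0.3}])

```text
time_s: 36.98
eef_pos: [675.0, 131.5, -23.3]
ee_rot: [-0.0, 0.979, 0.205, -0.0]
force: [-0.8, -0.1, -1.6]
grip_width: 0.462
```

```bash
python3 - <<'E'
from h import *
plan(674.6,132,-23.5,23.6)
E
```

```text
t 36.98 pos [675.  131.5 -23.3] psi 23.7 tilt 0.03 grip 0.462 F [-0.8 -0.1 -1.6] j6 1.18
 units tool xyz [-0.004 -0.012  0.004] dr_z 0.01 (x10deg)
 dr full [-0.002  0.001  0.008]
```

Request:
servo_tool(motion=[{"dr": [0,0,0],"delta_pos": [0,0,0.01],"hand": 0.3},{"dr": [0,0,0],"delta_pos": [0,0,0],"hand": 0.65},{"dr": [0,0,0],"delta_pos": [0,0,0],"hand": 0.65},{"dr": [0,0,0],"delta_pos": [0,0,0],"hand": 0.65},{"dr": [0,0,0],"delta_pos": [0,0,-0.3],"hand": 0.65},{"dr": [0,0,0],"delta_pos": [0,0,-0.6],"hand": 0.65},{"dr": [0,0,0],"delta_pos": [0,0,-0.7],"hand": 0.65},{"dr": [0,0,0],"delta_pos": [0,0,-0.7],"hand": 0.65},{"dr": [0,0,0],"delta_pos": [-0.3,0,-0.6],"hand": 0.65},{"dr": [0,0,0],"delta_pos": [-0.6,0,0],"hand": 0.65},{"dr": [0,0,0],"delta_pos": [-0.6,0,0],"hand": 0.65},{"dr": [0,0,0],"delta_pos": [-0.6,0,0],"hand": 0.65},{"dr": [0,0,0],"delta_pos": [-0.4,0,0],"hand": 0.65},{"dr": [0,0,0],"delta_pos": [0,0,0],"hand": 0.65}])

```text
time_s: 38.72
eef_pos: [559.9, 79.5, 138.5]
ee_rot: [0.002, 0.979, 0.205, 0.008]
force: [0.4, 0.0, 0.4]
grip_width: 0.647
```

```bash
python3 - <<'E'
from h import *
plan(600,100,120,23.6)
c=get_calibration("top"); p,d=capture("top"); P=cloud(d,c)
cv2.imwrite("pics/t9.png",cv2.resize(p[90:300,130:490,::-1],None,fx=2.2,fy=2.2,interpolation=cv2.INTER_CUBIC))
for n,(x,y),r in (("bearing",(576,360),33),("nut",(628,-112),33),("block",(674,133),40),("coupling",(570,-347),25)):
    q=P[(np.hypot(P[...,0]-x,P[...,1]-y)<r)&(d>0)]; zt=np.percentile(q[:,2],95); t=q[(q[:,2]>zt-5)]
    print(n,len(t),"ztop %.1f"%zt, np.round(cv2.minAreaRect(t[:,:2].astype(np.float32))[0],1),np.round(cv2.minAreaRect(t[:,:2].astype(np.float32))[1],1))
for l in ("can","sealant"):
    for r in outline_of("top",l)[:1]: 
        q=P[r["pixels"]&(d>0)]; zt=np.percentile(q[:,2],90); t=q[q[:,2]>zt-6]; print(l,r["score"],t[:,:2].mean(0),zt)
p,d=capture("wrist"); cv2.imwrite("pics/w24.png",p[:,:,::-1])
p,d=capture("scene"); cv2.imwrite("pics/s9.png",p[:,:,::-1])
E
```

```text
t 38.73 pos [559.9  79.5 138.5] psi 23.6 tilt 0.93 grip 0.647 F [0.4 0.  0.4] j6 1.09
 units tool xyz [ 0.894 -0.057  0.382] dr_z 0.00 (x10deg)
 dr full [ 0.037 -0.085  0.003]
bearing 276 ztop 28.4 [575.2 360.2] [49.9 51.2]
nut 308 ztop 36.6 [ 627.4 -111.4] [50.9 46.8]Traceback (most recent call last):
  File "<stdin>", line 6, in <module>
    return _quantile_unchecked(
        a, q, axis, out, overwrite_input, method, keepdims, weights)
    return _ureduce(a,
                    func=_quantile_ureduce_func,
    ...<5 lines>...
                    overwrite_input=overwrite_input,
                    method=method)
    r = func(a, **kwargs)
    result = _quantile(arr,
                       quantiles=q,
    ...<2 lines>...
                       out=out,
                       weights=wgt)
    slices_having_nans = np.isnan(arr[-1, ...])
                                  ~~~^^^^^^^^^
IndexError: index -1 is out of bounds for axis 0 with size 0
```

View pics/t9.png

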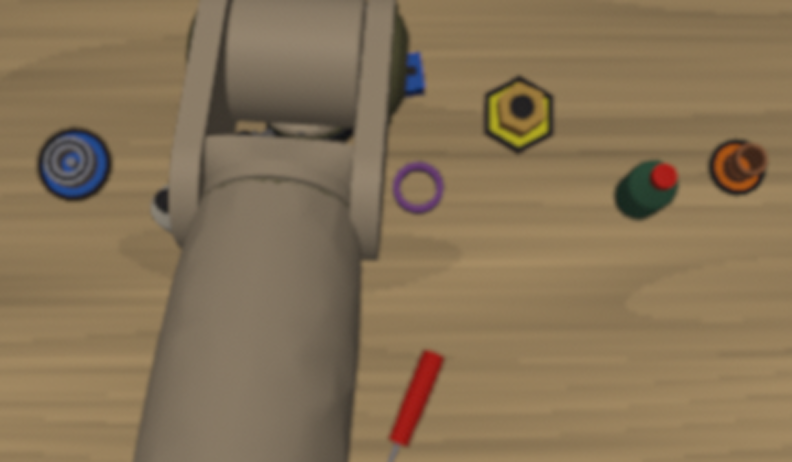

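Request:
servo_tool(motion=[{"dr": [0.03,-0.08,0],"delta_pos": [-0.4,0.3,0],"hand": 0.65},{"dr": [0,0,0],"delta_pos": [-0.7,0.5,0],"hand": 0.65},{"dr": [0,0,0],"delta_pos": [-0.7,0.5,0],"hand": 0.65},{"dr": [0,0,0],"delta_pos": [-0.7,0.5,0],"hand": 0.65},{"dr": [0,0,0],"delta_pos": [-0.7,0.5,0],"hand": 0.65},{"dr": [0,0,0],"delta_pos": [-0.4,0.5,0],"hand": 0.65},{"dr": [0,0,0],"delta_pos": [0,0,0],"hand": 0.65}])

```text
time_s: 39.65
eef_pos: [455.7, -126.9, 141.3]
ee_rot: [0.003, 0.979, 0.206, 0.004]
force: [0.2, 0.8, -0.3]
grip_width: 0.644
```

```bash
python3 - <<'E'
from h import *
plan(600,100,120,23.6)
c=get_calibration("top"); p,d=capture("top"); P=cloud(d,c)
cv2.imwrite("pics/t10.png",cv2.resize(p[90:300,130:490,::-1],None,fx=2.2,fy=2.2,interpolation=cv2.INTER_CUBIC))
for l in ("can","sealant"):
    for r in outline_of("top",l)[:1]: 
        q=P[r["pixels"]&(d>0)]; zt=np.percentile(q[:,2],90); t=q[q[:,2]>zt-6]; print(l,r["score"],t[:,:2].mean(0),zt)
p,d=capture("scene"); cv2.imwrite("pics/s10.png",cv2.resize(p[130:340,130:500,::-1],None,fx=2.1,fy=2.1,interpolation=cv2.INTER_CUBIC))
for n,(x,y),r in (("bearing",(576,360),33),("nut",(628,-112),33),("block",(674,133),40),("coupling",(570,-347),25)):
    q=P[(np.hypot(P[...,0]-x,P[...,1]-y)<r)&(P[...,2]<150)]
    if len(q)<5: print(n,"hidden"); continue
    zt=np.percentile(q[:,2],90); t=q[(q[:,2]>zt-5)]; R=cv2.minAreaRect(t[:,:2].astype(np.float32))
    print(n,len(t),"ztop %.1f"%zt, np.round(R[0],1),np.round(R[1],1),round(R[2],1))
E
```

```text
t 39.65 pos [ 455.7 -126.9  141.3] psi 23.8 tilt 0.57 grip 0.644 F [ 0.2  0.8 -0.3] j6 0.63
 units tool xyz [ 4.468 -2.99   0.44 ] dr_z 0.02 (x10deg)
 dr full [ 0.038 -0.042  0.019]
sealant 0.91 [518.66021141 239.55400362] 100.89566186758796
bearing 298 ztop 27.6 [575.5 359.7] [50.5 51.4] 1.9
nut 338 ztop 35.8 [ 627.3 -111.6] [50.6 46.4] 5.2
block 431 ztop 36.0 [673.2 132.3] [62.  39.9] 24.1
coupling 86 ztop 51.4 [ 568.7 -346.4] [31.9 33.2] 43.5
```

View pics/t10.png

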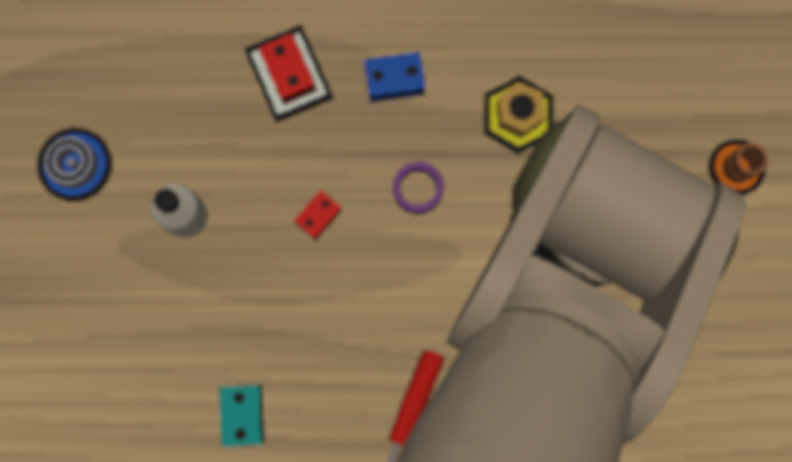

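View pics/s10.png

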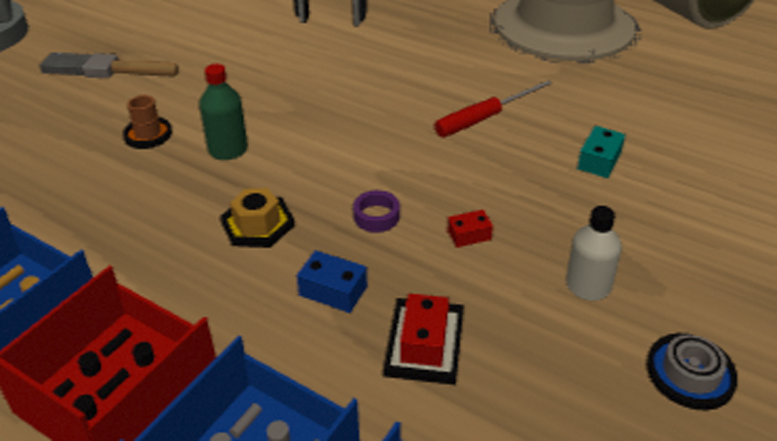

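```bash
python3 - <<'E'
from rig import ticket,ctrl
s=ctrl.sense(); print(s["time_s"],abs(s["dq"]).max())
print(ticket.finish_job())
E
```

```text
39.85 0.006623443501348726
the job is handed in; nothing more can be done
None
```

I put all four parts in their nests: the nut, the bearing over its post, the coupling and the larger red block. I let go of each one and handed the job in at 39.9 s. `finish_job` gives no verdict, so I don't know the official result.

**Last checks (top camera):** offsets between each part's measured centre and its nest's centre, against the 13 mm limit:

| Part | Offset from nest centre |
|---|---|
| Bearing | about 1 mm |
| Nut | about 1 mm |
| Block | about 2 mm |
| Coupling | about 1.5 mm |

- **Seating:** the tops read 27.6, 35.8, 36.0 and 51.4 mm (bearing, nut, block, coupling). That is about 2 mm above the fully-down heights, except the coupling at −0.6 mm. The camera read the same parts about 1–3 mm high on the bare bench, so all four look seated, and all four look upright.
- **Bystanders:** the bottle measured within 0.5 mm of where it started. In the last top picture the arm hid the can, so I checked it only by eye in the other views. There it stands upright, with its cap at the same pixel as at the start.

**What went wrong or disagreed:**
- **Reported tool position:** both cameras showed the fingertips about 35–38 mm above the reported TCP. My first close on the nut therefore shut in the air above it without touching it. After that I set heights from the camera, going to negative TCP heights.
- **Camera differences:** the wrist and top cameras disagreed by 2–5 mm on some positions. I used the wrist view for grasping and in-between values for most of the nests.
- **Missed detection:** the network did not find the nut in the wrist picture, so I located it from depth instead.

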